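# Free the bolt tray, sort the bolts by length and shut it

## Task

Two tools lie across the rails on which the bolt tray's cover slides out: first take them off and lay them on the black rubber mat, then slide the cover fully open. Sort the loose bolts by length, lying down, the long ones into the full-length compartment and the short ones into the short compartment (it is the gauge: a long bolt cannot lie in it), and then slide the cover fully shut over them. Leave the scuff pad, the roll of tape and the oil stone where they are.

Things in the scene. Friction and masses are not known exactly. Their poses are not given: they have to be found in the camera images.
- bolt_tray: Low grey steel bolt tray fixed to the bench, x 182 by y 163 mm, rim 37 mm above the bench, walls 4 mm thick. Origin: centre of its underside. A 33 mm high wall along own y at x = 0 parts the full-length compartment (-x side) from the short one (+x side); the rest of the +x side (own y +15 to +77 mm) is a closed block 33 mm high.
- rails_mid (a point): Middle of the pair of bare rails on which the cover slides out, at rail-top height, 37 mm above the bench and 165 mm from the tray's origin along own +y; axes as the tray's. The rails carry on the tray's sides: along own y, at own x = -89 and +89 mm, from own y -83 to +83 mm here, with open bench between them.
- long_bay (a point): Centre of the floor of the full-length compartment: clear 85 mm (own x) by 155 mm (own y), floor to rim 34 mm, for the long bolts lying along own y. Axes as the tray's.
- short_bay (a point): Centre of the floor of the short compartment: clear 85 mm (own x) by 92 mm (own y), floor to rim 34 mm, for the short bolts lying along own y; a long bolt cannot lie in it. Axes as the tray's.
- cover (a joint): The flat aluminium cover (188 mm by 165 mm, 4 mm thick, top 42 mm above the bench) that slides along the tray's own +y: 0 = shut over both compartments (as it starts), 0.165 m = fully out on the rails. About 1.5 N of friction; it stays where it is left. Bolts that stick up above the rim stop it.
- cover_grip (a point): Grip of the cover: a black upright bar at the middle of the cover, 70 mm along the tray's x, 14 mm thick along the tray's y, from 42 to 68 mm above the bench. The point is on its middle, 58 mm above the bench (10 mm below its top); it moves with the cover; axes as the tray's.
- spring_tool_mid (a point): Chrome brake spring tool, a rod 242 mm long with a ring at one end and a hooked tip at the other, 20 mm wide at most. Starts lying flat across the two rails, in the cover's way. Point: near the middle of its shank (about 10 mm wide, 6 mm high), half-way up, 3 mm above its underside. Own y runs along it, z up.
- spoon_bar_mid (a point): Flat steel adjusting bar 228 mm long, 21 mm wide, 9 mm thick, with a dark grip on one half. Starts lying flat across the two rails, in the cover's way. Point: middle of the bar (20 mm wide and 8 mm thick here), half-way up, 4 mm above its underside. Own y runs along it (thin blade at +y), z up.
- spring_tool: The same spring tool; origin 3 mm below the point above, on its underside.
- spoon_bar: The same bar; origin 4 mm below the point above, on its underside.
- rubber_mat: Black rubber mat, x 280 mm by y 160 mm, 3 mm thick, fixed on the bench to the right: the place for the tools. Origin: centre of its underside.
- long_bolt_1_mid (a point): Plain steel hex bolt, long: 130 mm over all, shank 12 mm in diameter, hex head 18 mm across flats and 8 mm thick; may be absent. Point: on its axis at half its length (about 8 mm above the surface it lies on). Own x runs along the bolt from head (-x) to tip (+x).
- long_bolt_2_mid (a point): Plain steel hex bolt, long: 130 mm over all, shank 12 mm in diameter, hex head 18 mm across flats and 8 mm thick; may be absent. Point: on its axis at half its length (about 8 mm above the surface it lies on). Own x runs along the bolt from head (-x) to tip (+x).
- long_bolt_3_mid (a point): Plain steel hex bolt, long: 130 mm over all, shank 12 mm in diameter, hex head 18 mm across flats and 8 mm thick; may be absent. Point: on its axis at half its length (about 8 mm above the surface it lies on). Own x runs along the bolt from head (-x) to tip (+x).
- short_bolt_1_mid (a point): Plain steel hex bolt, short: 80 mm over all, shank 12 mm in diameter, hex head 18 mm across flats and 8 mm thick; may be absent. Point: on its axis at half its length (about 8 mm above the surface it lies on). Own x runs along the bolt from head (-x) to tip (+x).
- short_bolt_2_mid (a point): Plain steel hex bolt, short: 80 mm over all, shank 12 mm in diameter, hex head 18 mm across flats and 8 mm thick; may be absent. Point: on its axis at half its length (about 8 mm above the surface it lies on). Own x runs along the bolt from head (-x) to tip (+x).
- short_bolt_3_mid (a point): Plain steel hex bolt, short: 80 mm over all, shank 12 mm in diameter, hex head 18 mm across flats and 8 mm thick; may be absent. Point: on its axis at half its length (about 8 mm above the surface it lies on). Own x runs along the bolt from head (-x) to tip (+x).
- abrasive_pad: Bystander: dark scuff pad, 30 by 58 by 19 mm, lying among the bolts; leave it alone. Origin: centre of its underside.
- tape_roll: Bystander: black roll of tape, 70 mm across, 19 mm high, at the back; leave it alone. Origin: centre of its underside.
- oil_stone: Bystander: dark oil stone, 25 by 51 by 13 mm, lying among the bolts; leave it alone. Origin: centre of its underside.

How it is judged:
By the outcome, as a careful person would: the job done as asked, in the order asked, and still so for the second after the job is handed in, with the robot touching nothing.
Of long_bolt_1, long_bolt_2, long_bolt_3, short_bolt_1, short_bolt_2, short_bolt_3 only 4 to 6 are there at a start; the rules pass over those that are not, and their reading is None.
At some moment in a run one of long_bolt_1, long_bolt_2, long_bolt_3, short_bolt_1, short_bolt_2, short_bolt_3 may be knocked a few centimetres aside while the robot is not near it.
Once in a run the grip may slacken for a moment while it holds something.
It also fails if it takes over 208 s, if anything falls off the work surface, if the arm or the gripper's body presses on something with over 40 N, if the wrist force passes 120 N, or if a joint passes its speed limit or range.

## Robot

A 6-joint arm with a two-finger parallel gripper is mounted at the origin on a cart in front of the work surface, level with it; the furniture and walls round the work are solid. World frame = base frame: x ahead of the robot, y to its left, z up, the work surface at z = 0. Lengths are in m, angles in rad, forces in N, time in s.
With the tool pointing down it reaches from about 0.325 to 0.875 m from the base axis. Payload 4.4 kg.
Tool frame: the origin (TCP) lies on the centre line of the jaws, within the pads' length; the fingertips stand 25 mm ahead of it and the grasp point (between the pads) lies 6 mm ahead of it; y points along the fingers, x is the direction in which the jaws open and shut, and the axes are right-handed (so a half turn about y gives the same grasp; the last joint's range is limited). The gripper opens to 85 mm and grips with 20 to 120 N. Pads are 22 mm wide; open, the fingers measure 114 mm over their backs; the gripper's body (76 mm by 85 mm) begins 54 mm behind the grasp point. The pads swing forward as they close: fully open they stand 13 mm farther back than shut.
Start: joints at [1.131, 0.207, 1.542, -0, 1.393, -0.15], TCP at [0.164, 0.551, 0.228] pointing down, gripper open.
Joint ranges: [-2.73, 2.73], [-0.86, 2.22], [0.23, 2.46], [-1.11, 4.25], [0.08, 2.63], [-2.82, 2.82]. Speed limits (rad/s): [2.79, 2.79, 3.14, 3.14, 3.14, 3.14].

## Interface

Orientations are given as a unit quaternion [w, x, y, z].
In Python, from bench import arm, optics, ticket gives the robot as it stands.
- The arm moves only by the tool move_arm, never from a script. Its argument "rows" is a list of rows, each a list of 6 numbers: the shift along the world's x, y, z in units of 25 cm (1.0 is 25 cm), then the turn, a rotation vector about the world's x, y, z in units of 60 degrees (1.0 is 60 degrees). A call has 1 to 8 rows; each row is the pose to reach, as a shift and turn from the pose commanded when the call began; what a row does not reach only later rows make up. A row lasts 1/10 s, in which the tool goes at most 50 mm and 8.59 degrees, less where a joint would pass 70% of its speed; a pose out of reach is approached as far as the arm can. A call with a number of a shift or a turn outside -1 to 1 is refused whole. A call with a gripper value outside its range is refused whole. "jaw" is the opening, from 0 (shut) to 1 (fully open), set as the call begins (left out, the last holds). The fingers move at their own pace and stop on an object; "newtons" is the grip in N (left out, the last holds). Time passes only in rows, so rows that repeat a pose let the fingers close. It gives the time, the measured TCP pose, the force and the opening at its end, in the units of the state.
- arm.sense(): the state, without advancing time (a new reading comes with each control period).
- optics.capture(name): name is "scene" or "top" or "wrist"; returns the picture (384x512x3 uint8, blue, green, red); there is no depth.
- optics.camera_model(name): a dict with "fx", "fy", "cx", "cy" (pixels), "R" (3x3) and "t" (3): a world point X has camera coordinates R X + t; the wrist camera has in their place "mount" (4x4, takes a point from camera to tool coordinates, whose origin is the TCP and whose axes are the tool frame's). Camera axes: x right, y down, z forward; pixel columns grow to the right and rows downward; lengths in m; the calibration is good to about 2 mm. A picture is of the moment at which its call begins: read the wrist's pose just before it. camera_model takes no time and is no camera call.
- ticket.hand_in(): hands the job in, once; it reports no verdict.
The state is a dict: "time_s": time; "qpos": joint angles; "dq": joint speeds; "joint_torque": joint torques, N m; "position": TCP position; "tcp_rot": TCP orientation; "ft_force": force on the tool from outside, world axes, zero at the start; "torque": the same for the moment, N m; "width": finger opening in m.
Only numpy, scipy, OpenCV 4.12 (cv2) and the standard library are available. Lean on these libraries where they do the work, as an engineer would, in place of code of your own. Each camera call takes 0.05 s, during which the arm holds its last target. There are 200 camera calls.

## Working session

There is one attempt and no reset: what is moved stays moved. The work goes in short steps, Python scripts to look and compute and a tool call to move; the robot and the scene stay as the last step left them, time stands still between calls to the robot, and variables do not carry over. Pictures are saved under pics/ and viewed, about 12 in all and at most 16, crops included, and the job is handed in when it is done.

Besides the shell and the picture viewer there is one more tool, called after "Call:" in YAML: its name, and indented under it one key for each argument. move_arm: Moves the arm, as the interface text tells. Its arguments: {"type":"object","properties":{"rows":{"type":"array"},"jaw":{"type":"number"},"newtons":{"type":"number"}},"required":["rows"]}

```bash
mkdir -p pics
cat > h.py <<'E'
import numpy as np, cv2
from bench import arm, optics, ticket
from scipy.spatial.transform import Rotation as Rn
def ray(name,uv,z,st=None):
    m=optics.camera_model(name); out=[]
    if name=="wrist":
        q=st["tcp_rot"]; Rt=Rn.from_quat([q[1],q[2],q[3],q[0]]).as_matrix(); M=np.array(m["mount"])
        Rc=Rt@M[:3,:3]; c=Rt@M[:3,3]+np.array(st["position"])
    else:
        Rc=np.array(m["R"]).T; c=-Rc@np.array(m["t"])
    for u,v in uv:
        d=Rc@np.array([(u-m["cx"])/m["fx"],(v-m["cy"])/m["fy"],1]); out.append(c+d*(z-c[2])/d[2])
    return np.array(out)
def proj(name,P):
    m=optics.camera_model(name); p=np.array(m["R"])@np.array(P)+np.array(m["t"])
    return m["fx"]*p[0]/p[2]+m["cx"],m["fy"]*p[1]/p[2]+m["cy"]
def snap(name,f,scale=1.5,crop=None):
    st=arm.sense(); im=optics.capture(name)
    cv2.imwrite("pics/raw_"+f,im)
    if crop: im=im[crop[1]:crop[3],crop[0]:crop[2]]
    cv2.imwrite("pics/"+f,cv2.resize(im,None,fx=scale,fy=scale,interpolation=cv2.INTER_CUBIC)); return st
E
python3 - <<'E'
from h import *
np.set_printoptions(precision=3,suppress=True)
s=snap("top","top0.png"); snap("scene","scene0.png")
print(s)
for n in("top","scene","wrist"):print(optics.camera_model(n))
E
```

```text
{'time_s': 0.0, 'qpos': array([ 1.131,  0.207,  1.543,  0.   ,  1.393, -0.15 ]), 'dq': array([ 0.   , -0.001,  0.   , -0.   , -0.001, -0.   ]), 'joint_torque': array([  0.003, -38.303, -29.16 ,   0.   ,   0.011,   0.   ]), 'position': array([0.163, 0.55 , 0.227]), 'tcp_rot': array([-0.566,  0.567,  0.422, -0.424]), 'ft_force': array([-0.139,  0.063, -0.338]), 'torque': array([0.002, 0.103, 0.023]), 'width': 0.08566557790087052}
{'fx': 446.42574251397775, 'fy': 446.42574251397775, 'cx': 256.2314843947865, 'cy': 197.89243828662939, 'R': array([[ 0.078, -0.997,  0.004],
       [-0.976, -0.077, -0.202],
       [ 0.202,  0.012, -0.979]]), 't': array([-0.074,  0.563,  1.549])}
{'fx': 364.04649867908967, 'fy': 364.04649867908967, 'cx': 255.02546907846764, 'cy': 190.86810909860586, 'R': array([[ 0.604, -0.797,  0.018],
       [-0.487, -0.387, -0.783],
       [ 0.631,  0.465, -0.621]]), 't': array([-0.403,  0.33 ,  0.748])}
{'fx': 290.5719161351188, 'fy': 290.5719161351188, 'cx': 256.67753108293374, 'cy': 192.80352348262016, 'mount': array([[ 1.   , -0.   ,  0.   , -0.   ],
       [-0.001, -0.265,  0.964, -0.146],
       [-0.   , -0.964, -0.265,  0.067],
       [ 0.   ,  0.   ,  0.   ,  1.   ]])}
```

View pics/top0.png

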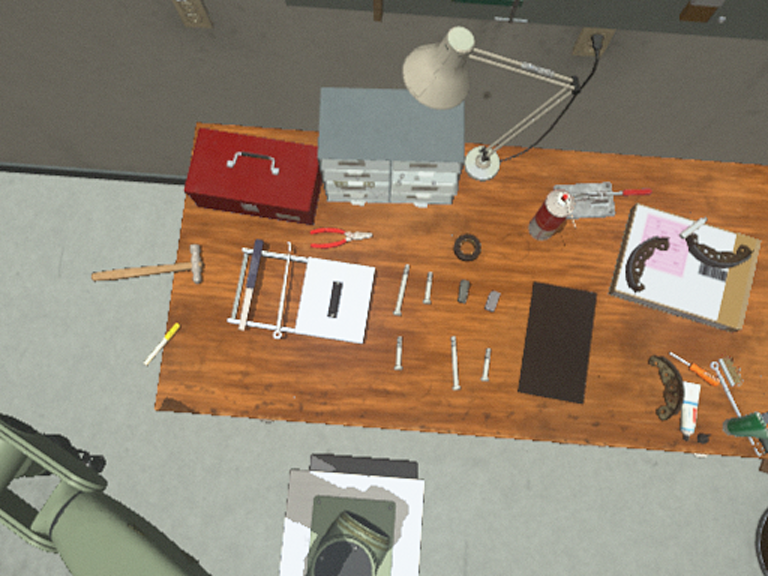

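View pics/scene0.png

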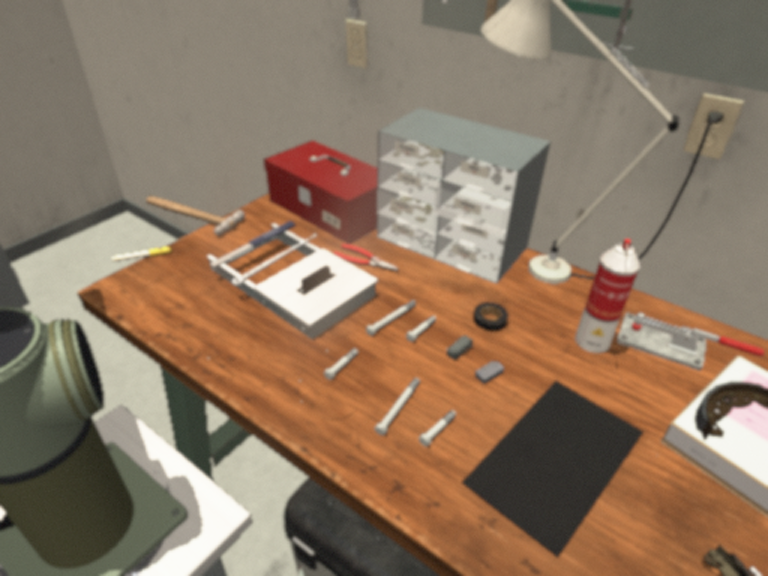

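The top view shows the tray with its white cover at about (335,300), the tools on the rails at (252,285) and (285,290), and five bolts: long at (402,289) and (456,362), short at (428,287), (399,352) and (487,364). The mat is at (557,342). I'll enlarge this for pixel accuracy.

Run:
```python
import cv2
im=cv2.imread("pics/raw_top0.png")
cv2.imwrite("pics/c1.png",cv2.resize(im[145:280,145:345],None,fx=4,fy=4,interpolation=cv2.INTER_CUBIC))
```

```text
(no output)
```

View pics/c1.png

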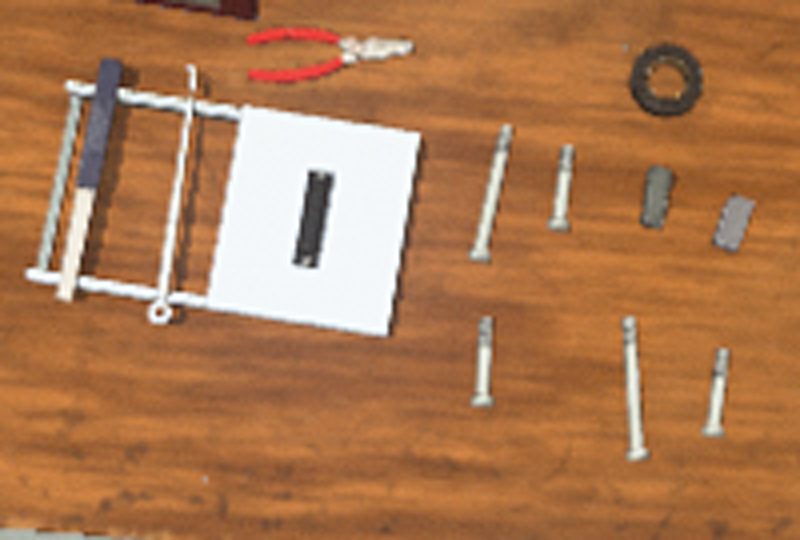

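Run:
```python
from h import *
np.set_printoptions(precision=4,suppress=True)
f=lambda L:[(145+u/4-.37,145+v/4-.37) for u,v in L]
c=ray("top",f([(243,107),(421,134),(388,335),(210,306)]),.042);print("cover",c,c.mean(0),[np.linalg.norm(c[i]-c[i-1]) for i in range(4)])
d=[c[0]-c[3],c[1]-c[2],];d=[np.degrees(np.arctan2(v[1],v[0])) for v in d]; e=[c[0]-c[1],c[3]-c[2]];print("ang x-edge",d,"y-edge",[np.degrees(np.arctan2(v[1],v[0])) for v in e])
def seg(n,a,b,z):
    p=ray("top",f([a,b]),z);v=p[1]-p[0];print(n,p.mean(0),np.linalg.norm(v),"ang",np.degrees(np.arctan2(v[1],v[0])))
seg("grip",(306,266),(320,172),.068)
seg("spoon",(66,299),(112,61),.045)
seg("spring",(160,322),(192,66),.041)
seg("rail end",(38,275),(75,88),.037)
seg("L1",(480,260),(507,126),.008)
seg("S1",(559,228),(568,146),.008)
seg("S2",(482,404),(486,318),.008)
seg("L2",(638,457),(629,318),.008)
seg("S3",(713,433),(722,350),.008)
seg("pad",(652,226),(661,168),.015)
seg("stone",(726,248),(742,196),.012)
m=ray("top",[(x/1.5,y/1.5) for x,y in[(533,283),(596,292),(583,403),(519,392)]],.003);print(m,m.mean(0))
s=arm.sense();q=s["tcp_rot"];print(Rn.from_quat([q[1],q[2],q[3],q[0]]).as_matrix())
```

```text
cover [[ 0.6547  0.1643  0.042 ]
 [ 0.6421 -0.0009  0.042 ]
 [ 0.4548  0.0136  0.042 ]
 [ 0.4684  0.1752  0.042 ]] [0.555  0.0881 0.042 ] [np.float64(0.18660162296159982), np.float64(0.16569297539323696), np.float64(0.18785542571989158), np.float64(0.1622032128641807)]
ang x-edge [np.float64(-3.3524174204405934), np.float64(-4.425112693526499)] y-edge [np.float64(85.64042871316151), np.float64(85.18739776125399)]
grip [0.5503 0.0881 0.068 ] 0.08638455795639711 ang -2.987260045078362
spoon [0.5761 0.2965 0.045 ] 0.2244024856768776 ang -3.950087299676153
spring [0.5704 0.217  0.041 ] 0.23963972807912085 ang -0.760737612346329
rail end [0.5735 0.3277 0.037 ] 0.17713838053550493 ang -3.995547113561246
L1 [ 0.6001 -0.0717  0.008 ] 0.13020623212810273 ang -6.966584219536536
S1 [ 0.6106 -0.1362  0.008 ] 0.07877639636363434 ang -2.4041922624303753
S2 [ 0.4426 -0.0744  0.008 ] 0.07889096267560236 ang 1.5677438283824099
L2 [ 0.4294 -0.2118  0.008 ] 0.1267447200568847 ang 6.955371774267042
S3 [ 0.4315 -0.2883  0.008 ] 0.07628760106850677 ang -3.4594276219826026
pad [ 0.6063 -0.2224  0.015 ] 0.055808070515796115 ang -5.492571338376965
stone [ 0.5889 -0.2955  0.012 ] 0.051774372040405615 ang -14.023893650807247
[[ 0.6425 -0.3965  0.003 ]
 [ 0.6319 -0.5537  0.003 ]
 [ 0.3557 -0.5263  0.003 ]
 [ 0.3699 -0.3717  0.003 ]] [ 0.5   -0.462  0.003]
[[ 0.2848 -0.0009 -0.9586]
 [ 0.9586 -0.0019  0.2848]
 [-0.002  -1.      0.0003]]
```

All sizes check against the given ones: cover 187×164, long bolts about 130, short bolts about 79, spoon 224 and spring 240. The tray is at (0.555, 0.088) with yaw about -4.3°. There are 2 long and 3 short bolts. I'll approach the spoon bar first.

Call:
move_arm:
  rows:
    - [1,-0.6,-0.2,0,0,0.21]
    - [1,-0.6,-0.2,0,0,0.21]
    - [1,-0.6,-0.2,0,0,0.21]
    - [1,-0.6,-0.2,0,0,0.21]
    - [1,-0.6,-0.2,0,0,0.21]
    - [1,-0.6,-0.2,0,0,0.21]
    - [1,-0.6,-0.2,0,0,0.21]
  jaw: 0.36
  newtons: 80

```text
time_s: 0.8
position: [0.4179, 0.397, 0.1761]
tcp_rot: [-0.518, 0.519, 0.48, -0.481]
ft_force: [-0.7, 1.2, -0.2]
width: 0.0308
```

Call:
move_arm:
  rows:
    - [0.648,-0.42,-0.112,0,0,0]
    - [0.648,-0.42,-0.112,0,0,0]
    - [0.648,-0.42,-0.112,0,0,0]
    - [0.648,-0.42,-0.112,0,0,0]
    - [0.648,-0.42,-0.112,0,0,0]
    - [0.648,-0.42,-0.112,0,0,0]

```text
time_s: 1.4
position: [0.5754, 0.2959, 0.149]
tcp_rot: [0.518, -0.517, -0.481, 0.483]
ft_force: [0.5, -0.5, -0.5]
width: 0.0308
```

Run:
```python
from h import *
s=snap("wrist","w1.png"); print(s["position"],s["tcp_rot"],s["width"]); np.save("w1.npy",[s["position"],s["tcp_rot"]],allow_pickle=True) if 0 else None
import pickle; pickle.dump(s,open("w1.pkl","wb"))
```

```text
[0.57536196 0.29588029 0.14899986] [ 0.51789215 -0.51673417 -0.48145995  0.48266948] 0.030792363101966494
```

View pics/w1.png

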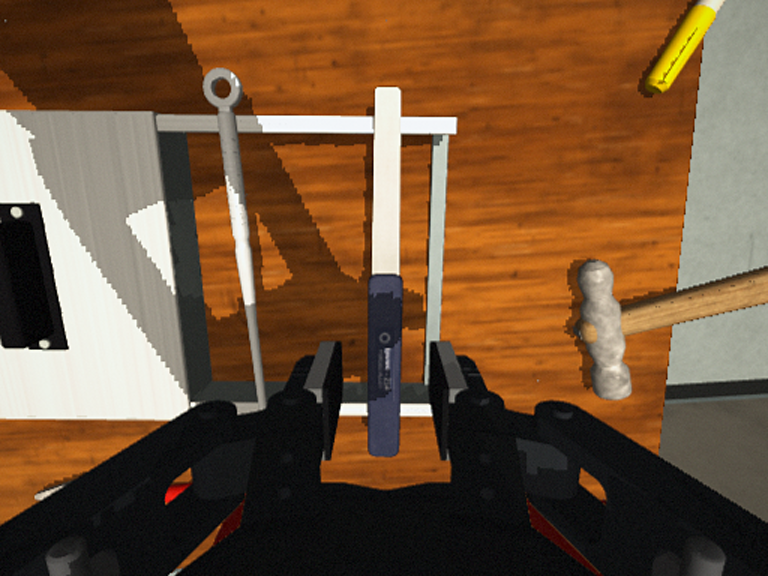

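The wrist view shows the bar midway between the pads (ends (387,88) and (385,456)), the spring tool from (222,87) to (262,405), and a thin end bar at (437,260) on the right.

Run:
```python
from h import *
import pickle
np.set_printoptions(precision=4,suppress=True)
s=pickle.load(open("w1.pkl","rb"))
g=lambda L,z:ray("wrist",[(u/1.5,v/1.5) for u,v in L],z,s)
print("spoon",g([(387,88),(385,456)],.045),g([(387,88),(385,456)],.045).mean(0))
print("spring",g([(222,87),(240,250),(263,405)],.041))
for z in (.037,.02,.0):print("xbar",z,g([(440,135),(433,383)],z))
```

```text
spoon [[0.4667 0.3045 0.045 ]
 [0.6907 0.2876 0.045 ]] [0.5787 0.2961 0.045 ]
spring [[0.4593 0.2165 0.041 ]
 [0.5475 0.2121 0.041 ]
 [0.6497 0.2109 0.041 ]]
xbar 0.037 [[0.4916 0.3325 0.037 ]
 [0.6439 0.3223 0.037 ]]
xbar 0.02 [[0.4905 0.3347 0.02  ]
 [0.6528 0.3237 0.02  ]]
xbar 0.0 [[0.4891 0.3371 0.    ]
 [0.6633 0.3254 0.    ]]
```

Call:
move_arm:
  rows:
    - [0.005,-0.006,-0.2,0,0,0]
    - [0.005,-0.006,-0.3,0,0,0]
    - [0.005,-0.006,-0.36,0,0,0]
    - [0.005,-0.006,-0.395,0,0,0]
    - [0.005,-0.006,-0.395,0,0,0]

```text
time_s: 1.95
position: [0.576, 0.2955, 0.0508]
tcp_rot: [0.517, -0.516, -0.482, 0.483]
ft_force: [-0.1, 0.9, 1.0]
width: 0.031
```

Call:
move_arm:
  rows:
    - [0,0,0,0,0,0]
    - [0,0,0,0,0,0]
    - [0,0,0,0,0,0]
    - [0,0,0,0,0,0]
    - [0,0,0,0,0,0]
  jaw: 0

```text
time_s: 2.45
position: [0.5773, 0.2947, 0.0517]
tcp_rot: [-0.517, 0.517, 0.483, -0.482]
ft_force: [0.4, 0.3, 0.5]
width: -0.0004
```

Call:
move_arm:
  rows:
    - [0,0,0.1,0,0,0]
    - [0,0,0.3,0,0,0]
    - [0,0,0.5,0,0,0]
    - [0,0,0.5,0,0,0]
    - [0,0,0.5,0,0,0]

```text
time_s: 2.95
position: [0.5786, 0.2951, 0.1791]
tcp_rot: [-0.516, 0.518, 0.484, -0.481]
ft_force: [-0.4, -0.0, -0.7]
width: 0.0
```

Run:
```python
from h import *
s=snap("wrist","w2.png"); print(s["position"],s["width"])
import pickle; pickle.dump(s,open("w2.pkl","wb"))
```

```text
[0.57857667 0.29514418 0.17913475] 3.058725537489873e-05
```

View pics/w2.png

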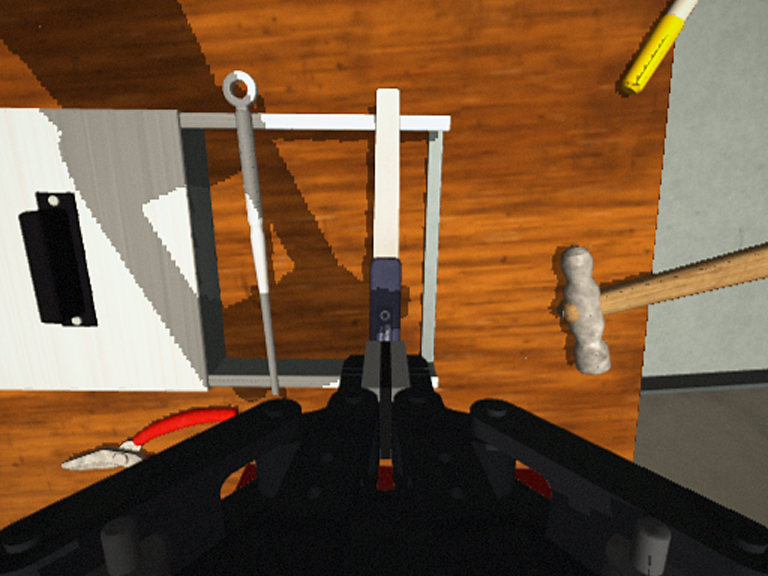

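Run:
```python
from h import *
import pickle
np.set_printoptions(precision=4,suppress=True)
for f,P in (("w1",[(387,88),(386,275),(455,118),(222,87)]),("w2",[(388,89),(386,258),(449,115),(240,89)])):
    s=pickle.load(open(f+".pkl","rb"))
    print(ray("wrist",[(u/1.5,v/1.5) for u,v in P],.042,s))
s=snap("top","t2.png",4,(145,145,345,280))
print(arm.sense())
```

```text
[[0.4662 0.3046 0.042 ]
 [0.5685 0.2969 0.042 ]
 [0.4837 0.3404 0.042 ]
 [0.4595 0.2168 0.042 ]]
[[0.4661 0.3049 0.042 ]
 [0.5683 0.2967 0.042 ]
 [0.4831 0.3408 0.042 ]
 [0.46   0.217  0.042 ]]
{'time_s': 3.05, 'qpos': array([ 0.3386,  0.4013,  1.4034,  0.    ,  1.3393, -1.1632]), 'dq': array([ 0.0008,  0.0235,  0.0216, -0.0002,  0.002 ,  0.001 ]), 'joint_torque': array([  0.0021, -47.5481, -29.7762,   0.0001,  -0.0458,   0.    ]), 'position': array([0.5761, 0.2943, 0.1749]), 'tcp_rot': array([ 0.5173, -0.5166, -0.4817,  0.4832]), 'ft_force': array([ 0.4596,  0.4646, -0.7143]), 'torque': array([ 0.0084, -0.0053, -0.0287]), 'width': 0.00012364477451261383}
```

View pics/t2.png

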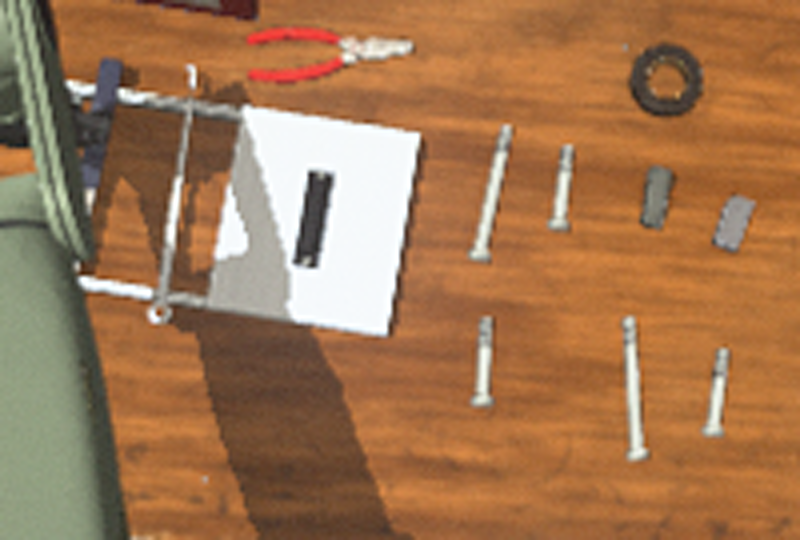

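The bar hasn't moved. In the wrist pictures the pads end near the TCP itself, about 20 mm shorter than described, so they closed above the bar. I'll go deeper, since it is open bench below.

Call:
move_arm:
  rows:
    - [0.003,-0.004,-0.2,0,0,0]
    - [0.003,-0.004,-0.35,0,0,0]
    - [0.003,-0.004,-0.45,0,0,0]
    - [0.003,-0.004,-0.53,0,0,0]
    - [0.003,-0.004,-0.575,0,0,0]
    - [0.003,-0.004,-0.575,0,0,0]
  jaw: 0.36

```text
time_s: 3.65
position: [0.5748, 0.2926, 0.0286]
tcp_rot: [0.518, -0.516, -0.48, 0.485]
ft_force: [0.1, -1.2, -0.4]
width: 0.0305
```

Call:
move_arm:
  rows:
    - [0,0,0,0,0,0]
    - [0,0,0,0,0,0]
    - [0,0,0,0,0,0]
    - [0,0,0,0,0,0]
    - [0,0,0,0,0,0]
  jaw: 0

```text
time_s: 4.15
position: [0.578, 0.2938, 0.033]
tcp_rot: [-0.517, 0.517, 0.483, -0.482]
ft_force: [-0.7, 0.4, -2.7]
width: 0.0185
```

Run:
```python
from h import *
s=snap("wrist","w3.png"); print(s["position"],s["width"],s["ft_force"])
```

```text
[0.5780157  0.29376175 0.03302382] 0.018513285517691935 [-0.67132909  0.44447817 -2.73482106]
```

View pics/w3.png

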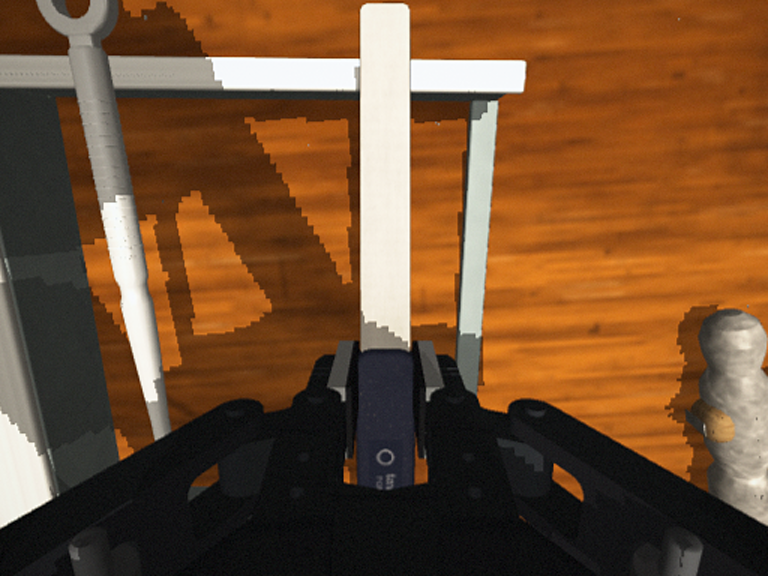

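The bar is gripped (width 18.5 mm). Next I lift it and carry it to the mat.

Call:
move_arm:
  rows:
    - [0,0,0.1,0,0,0]
    - [0,0,0.3,0,0,0]
    - [0,0,0.5,0,0,0]
    - [0,0,0.6,0,0,0]
    - [0,0,0.6,0,0,0]

```text
time_s: 4.7
position: [0.5816, 0.2951, 0.1895]
tcp_rot: [-0.515, 0.519, 0.487, -0.478]
ft_force: [0.5, 1.0, -1.1]
width: 0.0185
```

Call:
move_arm:
  rows:
    - [-0.1,-1,0,0,0,0]
    - [-0.1,-1,0,0,0,0]
    - [-0.1,-1,0,0,0,0]
    - [-0.1,-1,0,0,0,0]
    - [-0.1,-1,0,0,0,0]
    - [-0.1,-1,0,0,0,0]
    - [-0.1,-1,0,0,0,0]

```text
time_s: 5.4
position: [0.5515, 0.0425, 0.1806]
tcp_rot: [0.519, -0.517, -0.481, 0.482]
ft_force: [-0.7, 0.3, -2.3]
width: 0.0184
```

Call:
move_arm:
  rows:
    - [-0.1,-1,0,0,0,0]
    - [-0.1,-1,0,0,0,0]
    - [-0.1,-1,0,0,0,0]
    - [-0.1,-1,0,0,0,0]
    - [-0.1,-1,0,0,0,0]
    - [-0.1,-1,0,0,0,0]
    - [-0.1,-1,0,0,0,0]

```text
time_s: 6.1
position: [0.5277, -0.2058, 0.1813]
tcp_rot: [0.518, -0.516, -0.482, 0.482]
ft_force: [-0.6, 0.3, -2.0]
width: 0.0184
```

Call:
move_arm:
  rows:
    - [-0.1,-1,0,0,0,0]
    - [-0.1,-1,0,0,0,0]
    - [-0.1,-1,0,0,0,0]
    - [-0.1,-1,0,0,0,0]
    - [-0.1,-1,0,0,0,0]
    - [-0.1,-1,0,0,0,0]
    - [-0.1,-1,0,0,0,0]

```text
time_s: 6.8
position: [0.5036, -0.4548, 0.181]
tcp_rot: [0.518, -0.516, -0.483, 0.482]
ft_force: [0.2, 0.1, -1.4]
width: 0.0184
```

Call:
move_arm:
  rows:
    - [-0.01,-0.19,0,0,0,0]
    - [-0.01,-0.19,-0.2,0,0,0]
    - [-0.01,-0.19,-0.4,0,0,0]
    - [-0.01,-0.19,-0.55,0,0,0]
    - [-0.01,-0.19,-0.64,0,0,0]
    - [-0.01,-0.19,-0.64,0,0,0]
    - [-0.01,-0.19,-0.64,0,0,0]

```text
time_s: 7.5
position: [0.5017, -0.5014, 0.0225]
tcp_rot: [0.517, -0.516, -0.483, 0.483]
ft_force: [0.2, 0.0, -0.1]
width: 0.0195
```

Call:
move_arm:
  rows:
    - [0,0,-0.01,0,0,0]
    - [0,0,-0.02,0,0,0]
    - [0,0,-0.02,0,0,0]

```text
time_s: 7.8
position: [0.501, -0.5044, 0.019]
tcp_rot: [-0.516, 0.518, 0.482, -0.483]
ft_force: [0.1, 0.3, -1.8]
width: 0.0181
```

Call:
move_arm:
  rows:
    - [0,0,-0.01,0,0,0]
    - [0,0,-0.02,0,0,0]
    - [0,0,-0.02,0,0,0]

```text
time_s: 8.1
position: [0.4998, -0.5036, 0.0119]
tcp_rot: [0.517, -0.517, -0.482, 0.482]
ft_force: [0.5, -0.6, -1.2]
width: 0.0185
```

Call:
move_arm:
  rows:
    - [0,0,-0.008,0,0,0]
    - [0,0,-0.012,0,0,0]
    - [0,0,-0.012,0,0,0]

```text
time_s: 8.4
position: [0.5001, -0.5036, 0.0091]
tcp_rot: [0.517, -0.517, -0.482, 0.482]
ft_force: [0.8, -1.3, -2.9]
width: 0.0188
```

Call:
move_arm:
  rows:
    - [0,0,-0.008,0,0,0]
    - [0,0,-0.012,0,0,0]
    - [0,0,-0.012,0,0,0]

```text
time_s: 8.7
position: [0.5001, -0.5036, 0.0062]
tcp_rot: [0.517, -0.517, -0.482, 0.482]
ft_force: [0.4, -1.2, -2.1]
width: 0.0185
```

Call:
move_arm:
  rows:
    - [0,0,-0.006,0,0,0]
    - [0,0,-0.012,0,0,0]
    - [0,0,-0.012,0,0,0]

```text
time_s: 9.0
position: [0.5001, -0.5036, 0.0031]
tcp_rot: [0.517, -0.517, -0.482, 0.482]
ft_force: [0.6, 0.0, -1.6]
width: 0.0181
```

Call:
move_arm:
  rows:
    - [0,0,-0.004,0,0,0]
    - [0,0,-0.008,0,0,0]
    - [0,0,-0.008,0,0,0]

```text
time_s: 9.3
position: [0.5002, -0.5037, 0.0013]
tcp_rot: [0.517, -0.517, -0.483, 0.482]
ft_force: [-0.1, -0.3, -2.3]
width: 0.0183
```

Call:
move_arm:
  rows:
    - [0,0,-0.004,0,0,0]
    - [0,0,-0.004,0,0,0]
    - [0,0,-0.004,0,0,0]
    - [0,0,-0.004,0,0,0]
  jaw: 0.4

```text
time_s: 9.7
position: [0.5005, -0.5041, 0.0009]
tcp_rot: [-0.517, 0.517, 0.482, -0.483]
ft_force: [1.2, 0.4, 0.1]
width: 0.0346
```

Call:
move_arm:
  rows:
    - [0,0,0.2,0,0,0]
    - [0,0,0.4,0,0,0]
    - [0,0,0.6,0,0,0]
    - [0,0.05,0.7,0,0,0]
    - [0,0.2,0.7,0,0,0]

```text
time_s: 10.2
position: [0.5026, -0.4596, 0.1836]
tcp_rot: [-0.512, 0.523, 0.481, -0.482]
ft_force: [0.4, -0.8, 0.8]
width: 0.0342
```

Run:
```python
from h import *
s=snap("wrist","w4.png"); print(s["position"],s["width"],s["ft_force"])
import pickle; pickle.dump(s,open("w4.pkl","wb"))
```

```text
[ 0.50261268 -0.45961021  0.18357893] 0.034154701193302855 [ 0.41932437 -0.81906085  0.7826103 ]
```

View pics/w4.png

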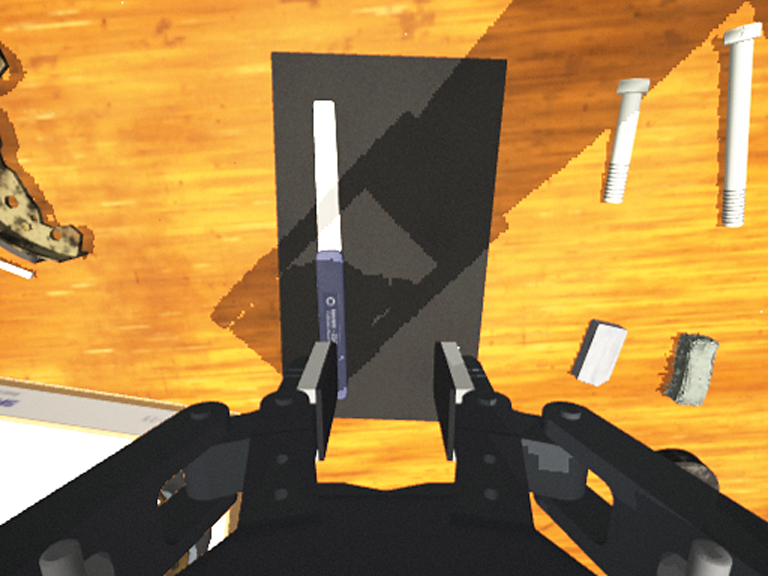

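The spoon bar lies fully on the mat, from (323,100) to (342,398). Now the spring tool.

Call:
move_arm:
  rows:
    - [0.1,1,0,0,0,0]
    - [0.1,1,0,0,0,0]
    - [0.1,1,0,0,0,0]
    - [0.1,1,0,0,0,0]
    - [0.1,1,0,0,0,0]
    - [0.1,1,0,0,0,0]
    - [0.1,1,0,0,0,0]

```text
time_s: 10.95
position: [0.5254, -0.2026, 0.1756]
tcp_rot: [-0.516, 0.516, 0.483, -0.483]
ft_force: [0.4, -0.7, 0.0]
width: 0.0344
```

Call:
move_arm:
  rows:
    - [0.1,1,0,0,0,0.05]
    - [0.1,1,0,0,0,0.05]
    - [0.1,1,0,0,0,0.05]
    - [0.1,1,0,0,0,0.05]
    - [0.1,1,0,0,0,0.05]
    - [0.1,1,0,0,0,0.05]
    - [0.1,1,0,0,0,0.05]

```text
time_s: 11.65
position: [0.5509, 0.0457, 0.1755]
tcp_rot: [-0.504, 0.504, 0.496, -0.496]
ft_force: [-1.0, -0.7, -0.9]
width: 0.034
```

Call:
move_arm:
  rows:
    - [0.07,0.67,0,0,0,0]
    - [0.07,0.67,0,0,0,0]
    - [0.07,0.67,0,0,0,0]
    - [0.07,0.67,0,0,0,0]
    - [0.07,0.67,0,0,0,0]
    - [0.07,0.67,0,0,0,0]

```text
time_s: 12.25
position: [0.5683, 0.2113, 0.1751]
tcp_rot: [-0.504, 0.505, 0.495, -0.496]
ft_force: [-0.9, 0.3, -1.0]
width: 0.0344
```

Run:
```python
from h import *
import pickle
s=snap("wrist","w5.png"); print(s["position"],s["width"]); pickle.dump(s,open("w5.pkl","wb"))
im=cv2.imread("pics/raw_w5.png"); a=cv2.resize(im,None,fx=1.5,fy=1.5)
cv2.imwrite("pics/w5.png",a[0:420,200:600])
```

```text
[0.56831879 0.21132254 0.17511648] 0.034392753235494046
```

View pics/w5.png

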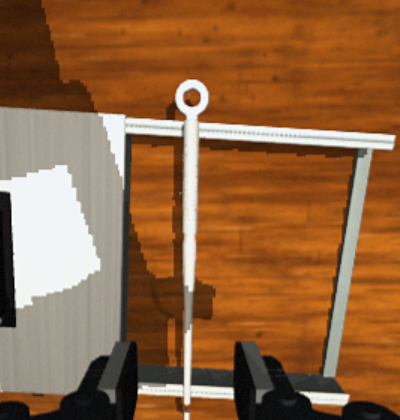

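Call:
move_arm:
  rows:
    - [0,0.002,-0.2,0,0,0]
    - [0,0.002,-0.35,0,0,0]
    - [0,0.002,-0.45,0,0,0]
    - [0,0.002,-0.53,0,0,0]
    - [0,0.002,-0.59,0,0,0]
    - [0,0.002,-0.59,0,0,0]

```text
time_s: 12.9
position: [0.566, 0.2119, 0.0255]
tcp_rot: [0.506, -0.504, -0.494, 0.497]
ft_force: [-1.0, 0.6, 0.0]
width: 0.0338
```

Call:
move_arm:
  rows:
    - [0,0,0,0,0,0]
    - [0,0,0,0,0,0]
    - [0,0,0,0,0,0]
    - [0,0,0,0,0,0]
    - [0,0,0,0,0,0]
    - [0,0,0,0,0,0]
  jaw: 0

```text
time_s: 13.5
position: [0.5692, 0.2143, 0.0296]
tcp_rot: [-0.503, 0.505, 0.497, -0.495]
ft_force: [0.9, -2.2, 6.0]
width: 0.009
```

Call:
move_arm:
  rows:
    - [0,0,0.1,0,0,0]
    - [0,0,0.3,0,0,0]
    - [0,0,0.5,0,0,0]
    - [0,0,0.6,0,0,0]
    - [0,0,0.6,0,0,0]

```text
time_s: 14.0
position: [0.5711, 0.2154, 0.1837]
tcp_rot: [-0.502, 0.506, 0.499, -0.493]
ft_force: [0.8, 0.1, -1.0]
width: 0.0092
```

Call:
move_arm:
  rows:
    - [-0.1,-1,0,0,0,-0.03]
    - [-0.1,-1,0,0,0,-0.03]
    - [-0.1,-1,0,0,0,-0.03]
    - [-0.1,-1,0,0,0,-0.03]
    - [-0.1,-1,0,0,0,-0.03]
    - [-0.1,-1,0,0,0,-0.03]
    - [-0.1,-1,0,0,0,-0.03]

```text
time_s: 14.7
position: [0.5413, -0.0366, 0.1758]
tcp_rot: [0.514, -0.511, -0.486, 0.488]
ft_force: [-0.2, -0.1, 0.1]
width: 0.0092
```

Call:
move_arm:
  rows:
    - [-0.1,-1,0,0,0,-0.03]
    - [-0.1,-1,0,0,0,-0.03]
    - [-0.1,-1,0,0,0,-0.03]
    - [-0.1,-1,0,0,0,-0.03]
    - [-0.1,-1,0,0,0,-0.03]
    - [-0.1,-1,0,0,0,-0.03]
    - [-0.1,-1,0,0,0,-0.03]

```text
time_s: 15.4
position: [0.5177, -0.2849, 0.1765]
tcp_rot: [0.521, -0.519, -0.48, 0.479]
ft_force: [0.2, 0.9, -0.9]
width: 0.0091
```

Call:
move_arm:
  rows:
    - [-0.07,-0.6,0,0,0,0]
    - [-0.07,-0.6,0,0,0,0]
    - [-0.07,-0.6,0,0,0,0]
    - [-0.07,-0.6,-0.2,0,0,0]
    - [-0.07,-0.6,-0.4,0,0,0]
    - [-0.07,-0.6,-0.55,0,0,0]
    - [-0.07,-0.6,-0.66,0,0,0]
    - [-0.07,-0.6,-0.66,0,0,0]

```text
time_s: 16.2
position: [0.498, -0.4286, 0.0063]
tcp_rot: [0.524, -0.514, -0.481, 0.48]
ft_force: [-0.6, 0.3, -1.0]
width: 0.0089
```

Call:
move_arm:
  rows:
    - [0,0,-0.012,0,0,0]
    - [0,0,-0.024,0,0,0]
    - [0,0,-0.032,0,0,0]
    - [0,0,-0.032,0,0,0]

```text
time_s: 16.6
position: [0.5011, -0.4364, 0.0065]
tcp_rot: [-0.519, 0.52, 0.48, -0.48]
ft_force: [0.0, 0.5, -0.4]
width: 0.009
```

Call:
move_arm:
  rows:
    - [0,0,-0.006,0,0,0]
    - [0,0,-0.012,0,0,0]
    - [0,0,-0.016,0,0,0]
    - [0,0,-0.016,0,0,0]

```text
time_s: 17.0
position: [0.5, -0.4357, 0.0007]
tcp_rot: [0.52, -0.519, -0.48, 0.48]
ft_force: [0.2, 0.3, -1.5]
width: 0.0096
```

Call:
move_arm:
  rows:
    - [0,0,-0.006,0,0,0]
    - [0,0,-0.01,0,0,0]
    - [0,0,-0.01,0,0,0]

```text
time_s: 17.3
position: [0.5002, -0.4359, 0.0003]
tcp_rot: [0.52, -0.519, -0.48, 0.48]
ft_force: [-2.9, 3.6, 8.4]
width: 0.0093
```

Call:
move_arm:
  rows:
    - [0,0,-0.006,0,0,0]
    - [0,0,-0.008,0,0,0]
    - [0,0,-0.008,0,0,0]

```text
time_s: 17.6
position: [0.5002, -0.4359, 0.0002]
tcp_rot: [0.52, -0.519, -0.48, 0.48]
ft_force: [-6.8, 6.7, 17.4]
width: 0.0095
```

Contact at TCP z ≈ 0.000, so the closed fingertips sit about 3 mm behind the reported TCP. I'll ease up a little and release.

Call:
move_arm:
  rows:
    - [0,0,0.014,0,0,0]
    - [0,0,0.014,0,0,0]

```text
time_s: 17.8
position: [0.5008, -0.4364, 0.0008]
tcp_rot: [-0.519, 0.52, 0.48, -0.48]
ft_force: [-1.0, 0.5, -0.4]
width: 0.0091
```

Call:
move_arm:
  rows:
    - [0,0,0,0,0,0]
    - [0,0,0,0,0,0]
    - [0,0,0,0,0,0]
    - [0,0,0,0,0,0]
  jaw: 0.4

```text
time_s: 18.2
position: [0.5001, -0.4356, -0.0005]
tcp_rot: [0.52, -0.519, -0.48, 0.48]
ft_force: [1.0, 0.2, -0.0]
width: 0.0344
```

Call:
move_arm:
  rows:
    - [0,0,0.1,0,0,0]
    - [0,0,0.3,0,0,0]
    - [0,0,0.5,0,0,0]
    - [0,0,0.7,0,0,0]
    - [0,0,0.7,0,0,0]
    - [0,0.2,0.7,0,0,0]
    - [0,0.4,0.7,0,0,0]
    - [0,0.6,0.7,0,0,0]

```text
time_s: 19.0
position: [0.4999, -0.2844, 0.1746]
tcp_rot: [0.52, -0.52, -0.48, 0.479]
ft_force: [0.7, -0.3, 0.1]
width: 0.0343
```

Call:
move_arm:
  rows:
    - [0.1,1,0,0,0,0]
    - [0.1,1,0,0,0,0]
    - [0.1,1,0,0,0,0]
    - [0.1,1,0,0,0,0]
    - [0.1,1,0,0,0,0]
    - [0.1,1,0,0,0,0]
    - [0.1,1,0,0,0,0]

```text
time_s: 19.7
position: [0.5252, -0.0347, 0.1748]
tcp_rot: [-0.519, 0.519, 0.48, -0.481]
ft_force: [0.2, -0.5, 1.2]
width: 0.0339
```

Run:
```python
from h import *
s=snap("wrist","w6.png"); print(s["position"],s["tcp_rot"],s["width"])
snap("top","t3.png")
a=cv2.imread("pics/raw_t3.png")
cv2.imwrite("pics/t3.png",cv2.resize(a[140:280,140:410],None,fx=2.9,fy=2.9,interpolation=cv2.INTER_CUBIC))
```

```text
[ 0.52521858 -0.03466199  0.17480483] [-0.51851844  0.51879369  0.48045634 -0.4807842 ] 0.03391002347696178
```

View pics/t3.png

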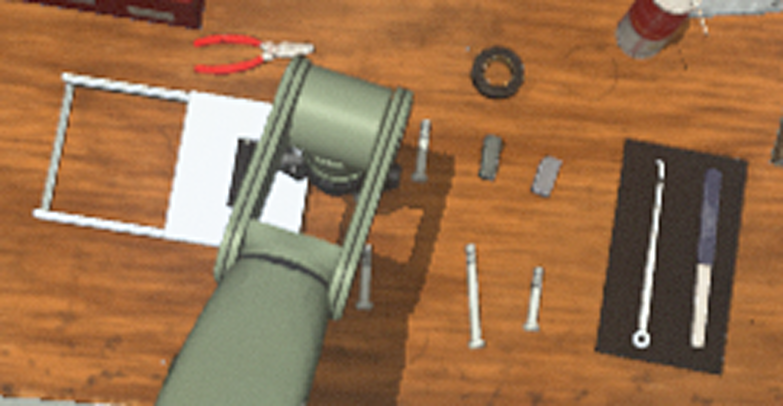

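Both tools lie fully on the mat (spring (641,340)–(660,165), spoon (698,345)–(712,170)). Now the cover.

Call:
move_arm:
  rows:
    - [0.116,0.494,0,0,0,0]
    - [0.116,0.494,0,0,0,0]
    - [0.116,0.494,0,0,0,0]
    - [0.116,0.494,-0.15,0,0,0]
    - [0.116,0.494,-0.3,0,0,0]
    - [0.116,0.494,-0.43,0,0,0]
    - [0.116,0.494,-0.514,0,0,0]
    - [0.116,0.494,-0.514,0,0,0]

```text
time_s: 20.6
position: [0.5511, 0.0856, 0.0425]
tcp_rot: [0.522, -0.518, -0.477, 0.481]
ft_force: [0.2, -0.3, 0.0]
width: 0.0343
```

Call:
move_arm:
  rows:
    - [0,0,0,0,0,0]
    - [0,0,0,0,0,0]
    - [0,0,0,0,0,0]
    - [0,0,0,0,0,0]
    - [0,0,0,0,0,0]
  jaw: 0

```text
time_s: 21.1
position: [0.5556, 0.0873, 0.0477]
tcp_rot: [-0.519, 0.52, 0.48, -0.479]
ft_force: [1.0, -0.7, 0.8]
width: 0.0122
```

Call:
move_arm:
  rows:
    - [0.008,0.1,0,0,0,0]
    - [0.015,0.2,0,0,0,0]
    - [0.023,0.3,0,0,0,0]
    - [0.03,0.4,0,0,0,0]
    - [0.038,0.5,0,0,0,0]
    - [0.045,0.58,0,0,0,0]
    - [0.05,0.65,0,0,0,0]
    - [0.05,0.662,0,0,0,0]

```text
time_s: 21.9
position: [0.5686, 0.2518, 0.0478]
tcp_rot: [-0.517, 0.521, 0.48, -0.481]
ft_force: [3.2, -13.1, 4.3]
width: 0.0117
```

Call:
move_arm:
  rows:
    - [0,0.006,0,0,0,0]
    - [0,0.006,0,0,0,0]
    - [0,0.006,0,0,0,0]

```text
time_s: 22.2
position: [0.5685, 0.2518, 0.0477]
tcp_rot: [-0.518, 0.521, 0.479, -0.48]
ft_force: [3.1, -8.8, 2.9]
width: 0.0117
```

The cover is at its stop (travel 0.165 m). I'll release, lift, and re-measure the bolts with a detector.

Call:
move_arm:
  rows:
    - [0,0,0,0,0,0]
    - [0,0,0,0,0,0]
    - [0,0,0,0,0,0]
    - [0,0,0,0,0,0]
  jaw: 0.4

```text
time_s: 22.6
position: [0.5664, 0.2552, 0.0465]
tcp_rot: [0.52, -0.519, -0.48, 0.48]
ft_force: [-0.1, 0.1, 0.6]
width: 0.034
```

Call:
move_arm:
  rows:
    - [0,0,0.2,0,0,0]
    - [0,0,0.4,0,0,0]
    - [0,0,0.5,0,0,0]
    - [0,0,0.5,0,0,0]

```text
time_s: 23.0
position: [0.5704, 0.2563, 0.178]
tcp_rot: [-0.518, 0.521, 0.484, -0.476]
ft_force: [-0.0, 0.6, 1.1]
width: 0.0344
```

```bash
cat >> h.py <<'E'
def bolts(im=None,save=None):
    """bright grey elongated blobs on the bench right of the tray: centre, angle, length (world)"""
    if im is None: im=optics.capture("top")
    if save: cv2.imwrite("pics/raw_"+save,im)
    hsv=cv2.cvtColor(im,cv2.COLOR_BGR2HSV).astype(int)
    sub=np.zeros(im.shape[:2],np.uint8); sub[150:275,252:345]=1
    m=((hsv[...,1]<90)&(hsv[...,2]>120)).astype(np.uint8)*sub
    n,lab,st,ce=cv2.connectedComponentsWithStats(m,connectivity=8); out=[]
    for i in range(1,n):
        if st[i,4]<20: continue
        v,u=np.where(lab==i); P=ray("top",np.c_[u,v].astype(float),.008)[:,:2]
        c=P.mean(0); w,V=np.linalg.eigh(np.cov((P-c).T)); a=V[:,1]*np.sign(V[0,1])
        t=(P-c)@a; mid=c+a*(t.max()+t.min())/2
        out.append((mid,np.degrees(np.arctan2(a[1],a[0])),np.ptp(t),np.ptp((P-c)@V[:,0]),st[i,4]))
    return out
E
python3 - <<'E'
from h import *
np.set_printoptions(precision=4,suppress=True)
print(arm.sense()["position"],arm.sense()["width"])
for b in bolts(save="t4.png"):print(b[0],*np.round(b[1:],3))
E
```

```text
[0.5704 0.2563 0.178 ] 0.03443184039834459
[ 0.6005 -0.0702] -8.032 0.13 0.02 123.0
[ 0.61   -0.1353] -3.122 0.082 0.016 77.0
[ 0.6106 -0.2224] -7.514 0.048 0.017 40.0
[ 0.5893 -0.2954] -20.806 0.053 0.026 86.0
[ 0.4421 -0.0741] 1.771 0.081 0.018 87.0
[ 0.4293 -0.211 ] 6.71 0.128 0.015 127.0
[ 0.4312 -0.2881] -5.228 0.079 0.018 78.0
```

All positions are consistent. The five bolts are confirmed; the two extra blobs are the scuff pad and the stone. I'll pick the long bolt at (0.600,-0.071).

Call:
move_arm:
  rows:
    - [0.136,-1,0,0,0,-0.05]
    - [0.136,-1,0,0,0,-0.05]
    - [0.136,-1,0,0,0,-0.05]
    - [0.136,-1,0,0,0,-0.05]
    - [0.136,-1,0,0,0,-0.05]
    - [0.136,-1,0,0,0,-0.05]
    - [0.136,-1,0,0,0,-0.05]

```text
time_s: 23.75
position: [0.5995, 0.0035, 0.1692]
tcp_rot: [0.534, -0.531, -0.464, 0.466]
ft_force: [-0.6, 0.2, 0.6]
width: 0.0343
```

Call:
move_arm:
  rows:
    - [0,-0.304,0,0,0,0]
    - [0,-0.304,-0.1,0,0,0]
    - [0,-0.304,-0.3,0,0,0]
    - [0,-0.304,-0.45,0,0,0]
    - [0,-0.304,-0.57,0,0,0]
    - [0,-0.304,-0.65,0,0,0]
    - [0,-0.304,-0.684,0,0,0]
    - [0,-0.304,-0.684,0,0,0]

```text
time_s: 24.55
position: [0.5993, -0.0694, -0.0014]
tcp_rot: [0.533, -0.53, -0.466, 0.467]
ft_force: [-1.3, -0.1, 0.5]
width: 0.0344
```

Call:
move_arm:
  rows:
    - [0,0,0,0,0,0]
    - [0,0,0,0,0,0]
    - [0,0,0,0,0,0]
    - [0,0,0,0,0,0]
    - [0,0,0,0,0,0]
    - [0,0,0,0,0,0]
  jaw: 0

```text
time_s: 25.15
position: [0.6021, -0.0714, 0.002]
tcp_rot: [-0.531, 0.533, 0.467, -0.465]
ft_force: [0.5, 0.1, 6.0]
width: 0.0079
```

Call:
move_arm:
  rows:
    - [0,0,0.1,0,0,0]
    - [0,0,0.25,0,0,0]
    - [0,0,0.4,0,0,0]
    - [0,0,0.5,0,0,0]
    - [0,0,0.5,0,0,0]

```text
time_s: 25.65
position: [0.604, -0.0723, 0.1302]
tcp_rot: [-0.529, 0.535, 0.468, -0.464]
ft_force: [0.3, 0.5, -1.2]
width: 0.0083
```

Call:
move_arm:
  rows:
    - [-0.2,0.3,0,0,0,-0.9]
    - [-0.2,0.3,0,0,0,-0.9]
    - [-0.2,0.3,0,0,0,-0.9]
    - [-0.2,0.3,0,0,0,-0.9]
    - [-0.2,0.3,0,0,0,-0.9]
    - [-0.2,0.3,0,0,0,-0.9]
    - [-0.2,0.3,0,0,0,-0.9]

```text
time_s: 26.35
position: [0.549, 0.0038, 0.1231]
tcp_rot: [0.686, -0.685, -0.171, 0.174]
ft_force: [0.4, -0.2, -1.1]
width: 0.0081
```

Call:
move_arm:
  rows:
    - [-0.221,0.354,0,0,0,-0.55]
    - [-0.221,0.354,0,0,0,-0.55]
    - [-0.221,0.354,0,0,0,-0.55]
    - [-0.221,0.354,0,0,0,-0.55]
    - [-0.221,0.354,0,0,0,-0.55]
    - [-0.221,0.354,0,0,0,-0.55]

```text
time_s: 26.95
position: [0.4946, 0.092, 0.1242]
tcp_rot: [-0.706, 0.707, -0.028, 0.026]
ft_force: [-0.2, -0.1, -1.0]
width: 0.0084
```

Run:
```python
from h import *
s=snap("wrist","w7.png"); print(s["position"],s["tcp_rot"],s["width"])
q=s["tcp_rot"];print(np.degrees(np.arctan2(*Rn.from_quat([q[1],q[2],q[3],q[0]]).as_matrix()[[1,0],0])))
```

```text
[0.49457603 0.09200308 0.12416959] [-0.70648489  0.70668709 -0.02797338  0.0262669 ] 0.008375646939490264
-4.396114554513822
```

View pics/w7.png

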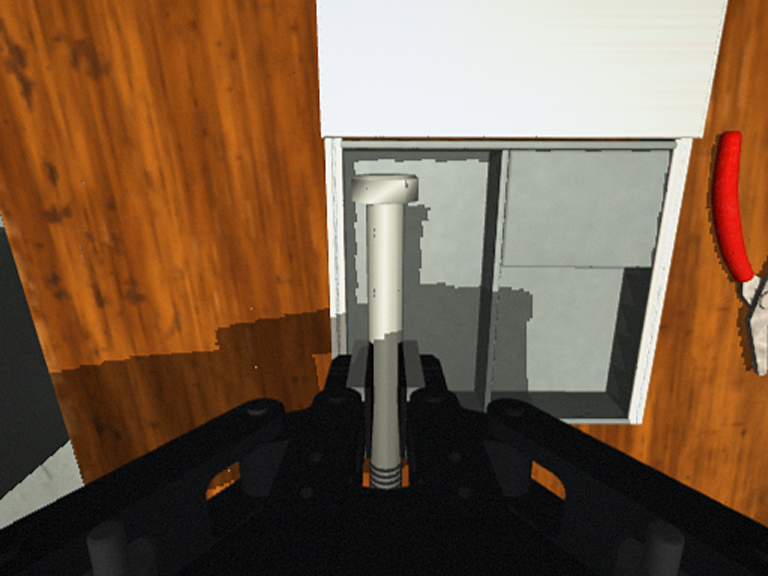

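The view shows the bolt held square (head (385,188), tip (385,480)) over the full-length compartment (left wall 342, divider 495). Now I lower it and release.

Call:
move_arm:
  rows:
    - [0.006,0,-0.15,0,0,0]
    - [0.006,0,-0.28,0,0,0]
    - [0.006,0,-0.36,0,0,0]
    - [0.006,0,-0.42,0,0,0]
    - [0.006,0,-0.45,0,0,0]
    - [0.006,0,-0.465,0,0,0]
    - [0.006,0,-0.476,0,0,0]
    - [0.006,0,-0.476,0,0,0]

```text
time_s: 27.8
position: [0.4976, 0.0921, 0.0069]
tcp_rot: [0.707, -0.707, 0.028, -0.028]
ft_force: [-0.1, -0.6, -0.5]
width: 0.0083
```

Call:
move_arm:
  rows:
    - [0,0,0,0,0,0]
    - [0,0,0,0,0,0]
    - [0,0,0,0,0,0]
    - [0,0,0,0,0,0]
  jaw: 0.2

```text
time_s: 28.2
position: [0.4975, 0.0922, 0.007]
tcp_rot: [0.707, -0.707, 0.028, -0.028]
ft_force: [0.5, 0.3, -0.6]
width: 0.0169
```

Call:
move_arm:
  rows:
    - [0,0,0.1,0,0,0]
    - [0,0,0.25,0,0,0]
    - [0,0,0.4,0,0,0]
    - [0,0,0.56,0,0,0]
    - [0,0,0.56,0,0,0]
    - [0,0,0.56,0,0,0]

```text
time_s: 28.8
position: [0.4979, 0.0923, 0.1479]
tcp_rot: [0.707, -0.706, 0.027, -0.029]
ft_force: [-0.2, -0.3, -0.7]
width: 0.0169
```

Run:
```python
from h import *
np.set_printoptions(precision=4,suppress=True)
for b in bolts(save="t5.png"):print(b[0],*np.round(b[1:],3))
snap("wrist","w8.png")
im=cv2.imread("pics/raw_w8.png")
```

```text
[ 0.61   -0.1353] -2.845 0.081 0.016 77.0
[ 0.6106 -0.2226] -7.179 0.048 0.017 39.0
[ 0.5892 -0.2955] -19.767 0.052 0.026 85.0
[ 0.4421 -0.0741] 1.608 0.081 0.018 86.0
[ 0.4293 -0.211 ] 6.71 0.128 0.015 127.0
[ 0.4312 -0.2882] -5.059 0.079 0.018 78.0
```

Call:
move_arm:
  rows:
    - [-0.2,-0.8,0,0,0,-0.8]
    - [-0.2,-0.8,0,0,0,-0.8]
    - [-0.2,-0.8,0,0,0,-0.8]
    - [-0.2,-0.8,0,0,0,-0.8]
    - [-0.2,-0.8,0,0,0,-0.8]
    - [-0.2,-0.8,0,0,0,-0.8]
    - [-0.2,-0.8,0,0,0,-0.8]
  jaw: 0.4

```text
time_s: 29.6
position: [0.4454, -0.1079, 0.1445]
tcp_rot: [-0.634, 0.634, -0.315, 0.312]
ft_force: [-0.6, 0.6, -0.8]
width: 0.0343
```

Call:
move_arm:
  rows:
    - [-0.07,-0.413,-0.1,0,0,-0.513]
    - [-0.07,-0.413,-0.1,0,0,-0.513]
    - [-0.07,-0.413,-0.1,0,0,-0.513]
    - [-0.07,-0.413,-0.1,0,0,-0.513]
    - [-0.07,-0.413,-0.1,0,0,-0.513]
    - [-0.07,-0.413,-0.1,0,0,-0.513]

```text
time_s: 30.2
position: [0.4291, -0.2102, 0.1206]
tcp_rot: [-0.529, 0.529, -0.47, 0.468]
ft_force: [-0.4, -0.1, -0.0]
width: 0.034
```

Call:
move_arm:
  rows:
    - [0,0,-0.15,0,0,0]
    - [0,0,-0.3,0,0,0]
    - [0,0,-0.4,0,0,0]
    - [0,0,-0.46,0,0,0]
    - [0,0,-0.49,0,0,0]
    - [0,0,-0.49,0,0,0]

```text
time_s: 30.8
position: [0.4289, -0.21, -0.002]
tcp_rot: [-0.529, 0.529, -0.47, 0.469]
ft_force: [0.9, 0.0, -0.1]
width: 0.0342
```

Call:
move_arm:
  rows:
    - [0,0,0,0,0,0]
    - [0,0,0,0,0,0]
    - [0,0,0,0,0,0]
    - [0,0,0,0,0,0]
    - [0,0,0,0,0,0]
    - [0,0,0,0,0,0]
  jaw: 0

```text
time_s: 31.4
position: [0.4307, -0.212, 0.0002]
tcp_rot: [0.528, -0.528, 0.469, -0.471]
ft_force: [-0.4, -0.1, 7.2]
width: 0.0085
```

Call:
move_arm:
  rows:
    - [0,0,0.1,0,0,0]
    - [0,0,0.25,0,0,0]
    - [0,0,0.4,0,0,0]
    - [0,0,0.5,0,0,0]
    - [0,0,0.5,0,0,0]

```text
time_s: 31.9
position: [0.4321, -0.2128, 0.1278]
tcp_rot: [0.529, -0.528, 0.467, -0.473]
ft_force: [0.7, -0.3, -0.4]
width: 0.0082
```

Call:
move_arm:
  rows:
    - [0.2,0.8,0,0,0,0.8]
    - [0.2,0.8,0,0,0,0.8]
    - [0.2,0.8,0,0,0,0.8]
    - [0.2,0.8,0,0,0,0.8]
    - [0.2,0.8,0,0,0,0.8]
    - [0.2,0.8,0,0,0,0.8]
    - [0.2,0.8,0,0,0,0.8]

```text
time_s: 32.6
position: [0.4779, -0.01, 0.1219]
tcp_rot: [-0.674, 0.674, -0.215, 0.213]
ft_force: [-0.3, -0.0, -0.8]
width: 0.0086
```

Call:
move_arm:
  rows:
    - [0.18,0.403,0,0,0,0.513]
    - [0.18,0.403,0,0,0,0.513]
    - [0.18,0.403,0,0,0,0.513]
    - [0.18,0.403,0,0,0,0.513]
    - [0.18,0.403,0,0,0,0.513]
    - [0.18,0.403,0,0,0,0.513]
    - [0.18,0.403,0,0,0,0.513]

```text
time_s: 33.3
position: [0.524, 0.089, 0.1234]
tcp_rot: [-0.706, 0.707, -0.03, 0.029]
ft_force: [-0.3, 0.2, -0.9]
width: 0.0083
```

Run:
```python
from h import *
s=snap("wrist","w9.png"); print(s["position"],s["width"])
q=s["tcp_rot"];print(np.degrees(np.arctan2(*Rn.from_quat([q[1],q[2],q[3],q[0]]).as_matrix()[[1,0],0])))
```

```text
[0.52398957 0.08900945 0.12337597] 0.00827439986020967
-4.726080437508134
```

View pics/w9.png

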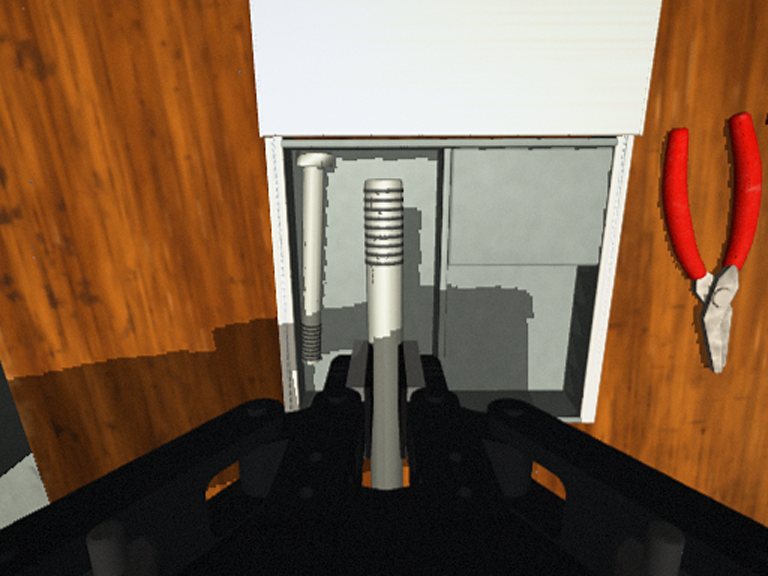

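The first bolt lies by the left wall ((315,160)–(312,358)), and the second is aligned over free floor. I lower and release it.

Call:
move_arm:
  rows:
    - [0,0,-0.15,0,0,0]
    - [0,0,-0.28,0,0,0]
    - [0,0,-0.36,0,0,0]
    - [0,0,-0.41,0,0,0]
    - [0,0,-0.44,0,0,0]
    - [0,0,-0.455,0,0,0]
    - [0,0,-0.464,0,0,0]
    - [0,0,-0.464,0,0,0]

```text
time_s: 34.15
position: [0.5253, 0.0897, 0.0087]
tcp_rot: [0.707, -0.707, 0.028, -0.029]
ft_force: [0.1, -0.1, -1.0]
width: 0.0087
```

Call:
move_arm:
  rows:
    - [0,0,0,0,0,0]
    - [0,0,0,0,0,0]
    - [0,0,0,0,0,0]
    - [0,0,0,0,0,0]
  jaw: 0.2

```text
time_s: 34.55
position: [0.5249, 0.0897, 0.0084]
tcp_rot: [0.707, -0.707, 0.028, -0.028]
ft_force: [-0.1, -0.2, 0.4]
width: 0.0173
```

Call:
move_arm:
  rows:
    - [0,0,0.1,0,0,0]
    - [0,0,0.25,0,0,0]
    - [0,0,0.4,0,0,0]
    - [0,0,0.56,0,0,0]
    - [0,0,0.56,0,0,0]
    - [0,0,0.56,0,0,0]

```text
time_s: 35.15
position: [0.5256, 0.0897, 0.1496]
tcp_rot: [0.707, -0.706, 0.027, -0.029]
ft_force: [-0.5, 0.6, -1.1]
width: 0.0168
```

Run:
```python
from h import *
np.set_printoptions(precision=4,suppress=True)
for b in bolts(save="t6.png"):print(b[0],*np.round(b[1:],3))
```

```text
[ 0.61   -0.1353] -2.845 0.081 0.016 77.0
[ 0.611 -0.223] -7.496 0.049 0.017 42.0
[ 0.5893 -0.2954] -20.806 0.053 0.026 86.0
[ 0.4421 -0.0741] 1.906 0.081 0.018 88.0
[ 0.4312 -0.2882] -5.198 0.079 0.018 77.0
```

Long bolts are in. Next is the first short bolt (0.610,-0.1355).

Call:
move_arm:
  rows:
    - [0.2,-0.5,0,0,0,-0.9]
    - [0.2,-0.5,0,0,0,-0.9]
    - [0.2,-0.5,0,0,0,-0.9]
    - [0.2,-0.5,0,0,0,-0.9]
    - [0.2,-0.5,0,0,0,-0.9]
    - [0.2,-0.5,0,0,0,-0.9]
    - [0.2,-0.5,0,0,0,-0.9]
  jaw: 0.4

```text
time_s: 35.9
position: [0.5727, -0.0352, 0.1452]
tcp_rot: [-0.616, 0.617, -0.349, 0.345]
ft_force: [-0.2, 0.3, -0.0]
width: 0.034
```

Call:
move_arm:
  rows:
    - [0.141,-0.4,-0.1,0,0,-0.573]
    - [0.141,-0.4,-0.1,0,0,-0.573]
    - [0.141,-0.4,-0.1,0,0,-0.573]
    - [0.141,-0.4,-0.1,0,0,-0.573]
    - [0.141,-0.4,-0.1,0,0,-0.573]
    - [0.141,-0.4,-0.1,0,0,-0.573]

```text
time_s: 36.5
position: [0.6086, -0.1348, 0.1211]
tcp_rot: [0.487, -0.488, 0.513, -0.511]
ft_force: [-0.2, 0.4, -0.8]
width: 0.0341
```

Call:
move_arm:
  rows:
    - [0,0,-0.15,0,0,0]
    - [0,0,-0.3,0,0,0]
    - [0,0,-0.4,0,0,0]
    - [0,0,-0.46,0,0,0]
    - [0,0,-0.496,0,0,0]
    - [0,0,-0.496,0,0,0]

```text
time_s: 37.1
position: [0.6092, -0.1348, -0.0019]
tcp_rot: [0.487, -0.488, 0.513, -0.512]
ft_force: [0.5, 0.5, 0.3]
width: 0.0345
```

Call:
move_arm:
  rows:
    - [0,0,0,0,0,0]
    - [0,0,0,0,0,0]
    - [0,0,0,0,0,0]
    - [0,0,0,0,0,0]
    - [0,0,0,0,0,0]
    - [0,0,0,0,0,0]
  jaw: 0

```text
time_s: 37.7
position: [0.6114, -0.1359, 0.0009]
tcp_rot: [-0.488, 0.486, -0.511, 0.514]
ft_force: [-0.1, -1.0, 6.1]
width: 0.0082
```

Call:
move_arm:
  rows:
    - [0,0,0.1,0,0,0]
    - [0,0,0.25,0,0,0]
    - [0,0,0.4,0,0,0]
    - [0,0,0.5,0,0,0]
    - [0,0,0.5,0,0,0]

```text
time_s: 38.2
position: [0.613, -0.1365, 0.1291]
tcp_rot: [-0.489, 0.486, -0.51, 0.516]
ft_force: [-0.0, 0.1, -0.2]
width: 0.0085
```

Call:
move_arm:
  rows:
    - [0.015,0.45,0,0,0,0.9]
    - [0.015,0.45,0,0,0,0.9]
    - [0.015,0.45,0,0,0,0.9]
    - [0.015,0.45,0,0,0,0.9]
    - [0.015,0.45,0,0,0,0.9]
    - [0.015,0.45,0,0,0,0.9]
    - [0.015,0.45,0,0,0,0.9]

```text
time_s: 38.9
position: [0.6119, -0.0224, 0.1215]
tcp_rot: [-0.667, 0.667, -0.236, 0.233]
ft_force: [0.4, -0.1, -0.5]
width: 0.0083
```

Call:
move_arm:
  rows:
    - [0.01,0.3,0,0,0,0.573]
    - [0.01,0.3,0,0,0,0.573]
    - [0.01,0.3,0,0,0,0.573]
    - [0.01,0.3,0,0,0,0.573]
    - [0.01,0.3,0,0,0,0.573]
    - [0.01,0.3,0,0,0,0.573]
    - [0.01,0.3,0,0,0,0.573]

```text
time_s: 39.6
position: [0.6154, 0.0519, 0.123]
tcp_rot: [0.707, -0.707, 0.029, -0.028]
ft_force: [-0.3, 0.0, -1.3]
width: 0.0087
```

Run:
```python
from h import *
import pickle
s=snap("wrist","w10.png"); print(s["position"],s["width"]);pickle.dump(s,open("w10.pkl","wb"))
q=s["tcp_rot"];print(np.degrees(np.arctan2(*Rn.from_quat([q[1],q[2],q[3],q[0]]).as_matrix()[[1,0],0])))
```

```text
[0.61543716 0.05193743 0.12304305] 0.00867740470955168
-4.689601434270142
```

View pics/w10.png

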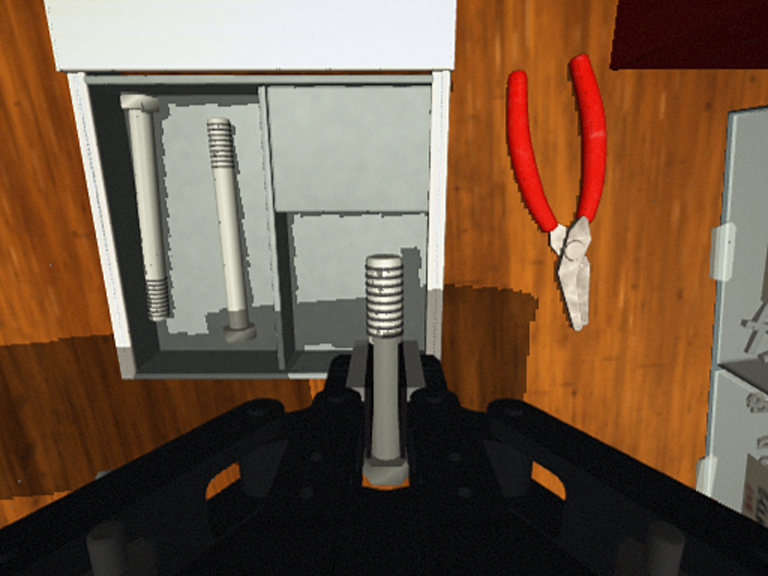

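Run:
```python
from h import *
import pickle
np.set_printoptions(precision=4,suppress=True)
s=pickle.load(open("w10.pkl","rb"))
a=np.radians(-4.4);X=np.array([np.cos(a),np.sin(a)]);Y=np.array([-X[1],X[0]]);o=np.array([.555,.088])
def own(L,z):
    P=ray("wrist",[(u/1.5,v/1.5) for u,v in L],z,s)[:,:2]-o; return np.c_[P@X,P@Y]*1000
print("block edge (y15)",own([(285,212),(420,212)],.033))
print("front wall outer (y-81.5)",own([(130,378),(280,376),(435,372)],.037))
print("side wall outer x=+91, -91",own([(448,100),(437,340),(72,100),(125,350)],.037))
print("bolt ends",own([(384,258)],.135),own([(386,462)],.138), own([(386,486)],.120),"tcp",own([(0,0)],0)[0]*0+[(np.array(s['position'])[:2]-o)@X*1000,(np.array(s['position'])[:2]-o)@Y*1000])
```

```text
block edge (y15) [[ 9.2908 13.9508]
 [81.4884 13.5838]]
front wall outer (y-81.5) [[-86.7431 -81.129 ]
 [  1.0446 -80.2366]
 [ 91.3724 -78.0865]]
side wall outer x=+91, -91 [[ 94.0898  68.4254]
 [ 92.0099 -58.1584]
 [-91.2303  69.4365]
 [-86.7857 -63.4833]]
bolt ends [[62.6053  8.9727]] [[ 62.8947 -62.8066]] [[ 62.7904 -87.6369]] tcp [ 63.0257 -31.3196]
```

The geometry agrees within 2 mm: the bolt spans own y +9 to -71 inside a free +15 to -77. I lower and release.

Call:
move_arm:
  rows:
    - [0,0,-0.15,0,0,0]
    - [0,0,-0.28,0,0,0]
    - [0,0,-0.36,0,0,0]
    - [0,0,-0.41,0,0,0]
    - [0,0,-0.44,0,0,0]
    - [0,0,-0.455,0,0,0]
    - [0,0,-0.466,0,0,0]
    - [0,0,-0.466,0,0,0]

```text
time_s: 40.45
position: [0.6167, 0.0522, 0.0082]
tcp_rot: [0.707, -0.707, 0.028, -0.029]
ft_force: [-0.0, 0.1, -1.0]
width: 0.0081
```

Call:
move_arm:
  rows:
    - [0,0,0,0,0,0]
    - [0,0,0,0,0,0]
    - [0,0,0,0,0,0]
    - [0,0,0,0,0,0]
  jaw: 0.2

```text
time_s: 40.85
position: [0.6163, 0.0522, 0.0079]
tcp_rot: [0.707, -0.707, 0.028, -0.028]
ft_force: [0.7, 0.2, 0.6]
width: 0.0173
```

Call:
move_arm:
  rows:
    - [0,0,0.1,0,0,0]
    - [0,0,0.25,0,0,0]
    - [0,0,0.4,0,0,0]
    - [0,0,0.56,0,0,0]
    - [0,0,0.56,0,0,0]
    - [0,0,0.56,0,0,0]

```text
time_s: 41.45
position: [0.6171, 0.0521, 0.1494]
tcp_rot: [-0.707, 0.707, -0.027, 0.029]
ft_force: [0.4, -0.1, 0.2]
width: 0.017
```

Run:
```python
from h import *
np.set_printoptions(precision=4,suppress=True)
for b in bolts(save="t7.png"):print(b[0],*np.round(b[1:],3))
```

```text
[ 0.611  -0.2226] -8.55 0.049 0.017 41.0
[ 0.5893 -0.2954] -20.806 0.053 0.026 86.0
[ 0.4293 -0.0757] 2.037 0.048 0.015 37.0
[ 0.4312 -0.2881] -4.917 0.079 0.018 78.0
```

Call:
move_arm:
  rows:
    - [-0.37,-0.8,0,0,0,-0.8]
    - [-0.37,-0.8,0,0,0,-0.8]
    - [-0.37,-0.8,0,0,0,-0.8]
    - [-0.37,-0.8,0,0,0,-0.8]
    - [-0.37,-0.8,0,0,0,-0.8]
    - [-0.37,-0.8,0,0,0,-0.8]
    - [-0.37,-0.8,0,0,0,-0.8]
  jaw: 0.4

```text
time_s: 42.2
position: [0.5216, -0.1481, 0.1452]
tcp_rot: [0.634, -0.634, 0.315, -0.312]
ft_force: [-0.3, 0.2, -0.3]
width: 0.0342
```

Call:
move_arm:
  rows:
    - [-0.37,-0.561,-0.1,0,0,-0.71]
    - [-0.37,-0.561,-0.1,0,0,-0.71]
    - [-0.37,-0.561,-0.1,0,0,-0.71]
    - [-0.37,-0.561,-0.1,0,0,-0.71]
    - [-0.37,-0.561,-0.1,0,0,-0.71]
    - [-0.37,-0.561,-0.1,0,0,-0.71]
    - [-0.37,-0.561,-0.1,0,0,-0.71]

```text
time_s: 42.9
position: [0.4309, -0.2871, 0.1215]
tcp_rot: [0.478, -0.478, 0.521, -0.52]
ft_force: [0.6, -0.0, -1.1]
width: 0.0337
```

Call:
move_arm:
  rows:
    - [0,0,-0.15,0,0,0]
    - [0,0,-0.3,0,0,0]
    - [0,0,-0.4,0,0,0]
    - [0,0,-0.46,0,0,0]
    - [0,0,-0.494,0,0,0]
    - [0,0,-0.494,0,0,0]

```text
time_s: 43.5
position: [0.4306, -0.2866, -0.0022]
tcp_rot: [0.478, -0.478, 0.522, -0.52]
ft_force: [-0.3, 0.3, -0.4]
width: 0.034
```

Call:
move_arm:
  rows:
    - [0,0,0,0,0,0]
    - [0,0,0,0,0,0]
    - [0,0,0,0,0,0]
    - [0,0,0,0,0,0]
    - [0,0,0,0,0,0]
    - [0,0,0,0,0,0]
  jaw: 0

```text
time_s: 44.1
position: [0.4321, -0.2889, 0.0002]
tcp_rot: [-0.477, 0.477, -0.521, 0.523]
ft_force: [1.1, 0.8, 6.2]
width: 0.0083
```

Call:
move_arm:
  rows:
    - [0,0,0.1,0,0,0]
    - [0,0,0.25,0,0,0]
    - [0,0,0.4,0,0,0]
    - [0,0,0.5,0,0,0]
    - [0,0,0.5,0,0,0]

```text
time_s: 44.6
position: [0.4332, -0.2903, 0.128]
tcp_rot: [-0.477, 0.477, -0.519, 0.525]
ft_force: [0.2, -0.1, -0.2]
width: 0.0083
```

Run:
```python
from h import *
np.set_printoptions(precision=4,suppress=True)
for b in bolts(save="t8.png"):print(b[0],*np.round(b[1:],3))
```

```text
[ 0.6067 -0.2212] -6.103 0.04 0.016 30.0
[ 0.5892 -0.2955] -19.767 0.052 0.026 85.0
[ 0.4628 -0.3003] -18.757 0.278 0.191 981.0
[ 0.442  -0.0739] 1.03 0.081 0.015 84.0
[ 0.4176 -0.3052] -3.033 0.027 0.018 35.0
[ 0.3333 -0.1868] -77.364 0.182 0.081 645.0
```

Call:
move_arm:
  rows:
    - [0.29,0.8,0,0,0,0.8]
    - [0.29,0.8,0,0,0,0.8]
    - [0.29,0.8,0,0,0,0.8]
    - [0.29,0.8,0,0,0,0.8]
    - [0.29,0.8,0,0,0,0.8]
    - [0.29,0.8,0,0,0,0.8]
    - [0.29,0.8,0,0,0,0.8]

```text
time_s: 45.35
position: [0.5017, -0.0866, 0.1213]
tcp_rot: [-0.648, 0.649, -0.284, 0.28]
ft_force: [-0.1, -0.5, -0.7]
width: 0.0086
```

Call:
move_arm:
  rows:
    - [0.291,0.574,0,0,0,0.71]
    - [0.291,0.574,0,0,0,0.71]
    - [0.291,0.574,0,0,0,0.71]
    - [0.291,0.574,0,0,0,0.71]
    - [0.291,0.574,0,0,0,0.71]
    - [0.291,0.574,0,0,0,0.71]
    - [0.291,0.574,0,0,0,0.71]

```text
time_s: 46.05
position: [0.5752, 0.0548, 0.1226]
tcp_rot: [-0.706, 0.707, -0.031, 0.029]
ft_force: [-0.6, -0.7, -0.6]
width: 0.0083
```

Run:
```python
from h import *
s=snap("wrist","w11.png"); print(s["position"],s["width"])
q=s["tcp_rot"];print(np.degrees(np.arctan2(*Rn.from_quat([q[1],q[2],q[3],q[0]]).as_matrix()[[1,0],0])))
```

```text
[0.57524927 0.05481575 0.12255387] 0.008305135167940868
-4.835514113433247
```

View pics/w11.png

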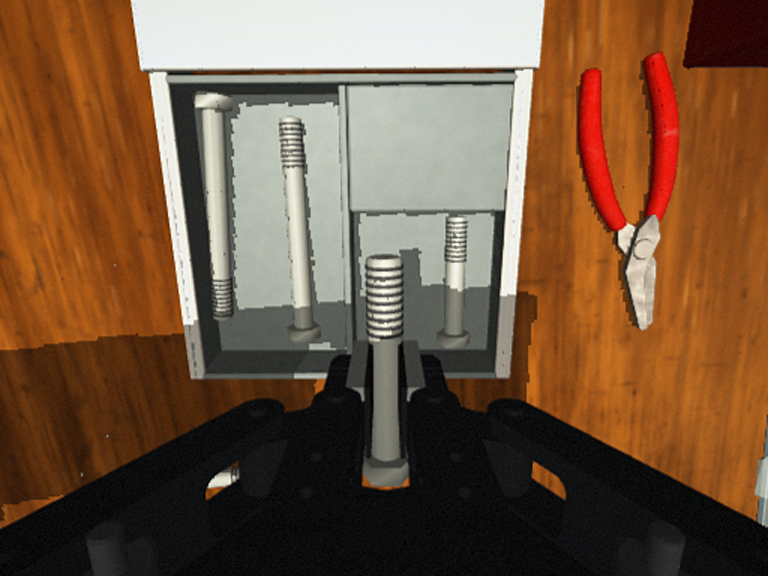

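Three bolts lie flat, the short one at (456,215)–(453,340). The held bolt is aligned over the free left part; I lower it.

Call:
move_arm:
  rows:
    - [0.004,0,-0.15,0,0,0]
    - [0.004,0,-0.28,0,0,0]
    - [0.004,0,-0.36,0,0,0]
    - [0.004,0,-0.41,0,0,0]
    - [0.004,0,-0.44,0,0,0]
    - [0.004,0,-0.455,0,0,0]
    - [0.004,0,-0.466,0,0,0]
    - [0.004,0,-0.466,0,0,0]

```text
time_s: 46.9
position: [0.578, 0.0554, 0.0082]
tcp_rot: [0.707, -0.707, 0.028, -0.029]
ft_force: [0.2, -0.3, -0.5]
width: 0.0086
```

Call:
move_arm:
  rows:
    - [0,0,0,0,0,0]
    - [0,0,0,0,0,0]
    - [0,0,0,0,0,0]
    - [0,0,0,0,0,0]
  jaw: 0.2

```text
time_s: 47.3
position: [0.5783, 0.0554, 0.0083]
tcp_rot: [0.707, -0.707, 0.027, -0.029]
ft_force: [0.9, -0.4, 2.0]
width: 0.0167
```

Call:
move_arm:
  rows:
    - [0,0,0.1,0,0,0]
    - [0,0,0.25,0,0,0]
    - [0,0,0.4,0,0,0]
    - [0,0,0.56,0,0,0]
    - [0,0,0.56,0,0,0]
    - [0,0,0.56,0,0,0]

```text
time_s: 47.9
position: [0.5781, 0.0554, 0.1491]
tcp_rot: [-0.707, 0.707, -0.027, 0.029]
ft_force: [-0.4, 0.5, -0.7]
width: 0.017
```

Run:
```python
from h import *
np.set_printoptions(precision=4,suppress=True)
for b in bolts(save="t9.png"):print(b[0],*np.round(b[1:],3))
```

```text
[ 0.6108 -0.2223] -4.405 0.048 0.017 43.0
[ 0.5893 -0.2954] -19.827 0.052 0.026 86.0
[ 0.4368 -0.076 ] 2.781 0.07 0.016 55.0
```

Call:
move_arm:
  rows:
    - [-0.3,-0.3,0,0,0,-0.85]
    - [-0.3,-0.3,0,0,0,-0.85]
    - [-0.3,-0.3,0,0,0,-0.85]
    - [-0.3,-0.3,0,0,0,-0.85]
    - [-0.3,-0.3,0,0,0,-0.85]
    - [-0.3,-0.3,0,0,0,-0.85]
    - [-0.3,-0.3,0,0,0,-0.85]
  jaw: 0.4

```text
time_s: 48.65
position: [0.5005, -0.0193, 0.1453]
tcp_rot: [-0.625, 0.626, -0.331, 0.328]
ft_force: [0.4, -0.2, 0.2]
width: 0.0341
```

Call:
move_arm:
  rows:
    - [-0.242,-0.218,-0.1,0,0,-0.552]
    - [-0.242,-0.218,-0.1,0,0,-0.552]
    - [-0.242,-0.218,-0.1,0,0,-0.552]
    - [-0.242,-0.218,-0.1,0,0,-0.552]
    - [-0.242,-0.218,-0.1,0,0,-0.552]
    - [-0.242,-0.218,-0.1,0,0,-0.552]
    - [-0.242,-0.218,-0.1,0,0,-0.552]

```text
time_s: 49.35
position: [0.4416, -0.0738, 0.1221]
tcp_rot: [-0.506, 0.507, -0.494, 0.493]
ft_force: [-0.2, -0.5, 0.0]
width: 0.0343
```

Call:
move_arm:
  rows:
    - [0,0,-0.15,0,0,0]
    - [0,0,-0.3,0,0,0]
    - [0,0,-0.4,0,0,0]
    - [0,0,-0.46,0,0,0]
    - [0,0,-0.494,0,0,0]
    - [0,0,-0.494,0,0,0]

```text
time_s: 49.95
position: [0.4409, -0.0736, -0.002]
tcp_rot: [-0.506, 0.507, -0.495, 0.493]
ft_force: [-1.0, 0.3, -0.5]
width: 0.0342
```

Call:
move_arm:
  rows:
    - [0,0,0,0,0,0]
    - [0,0,0,0,0,0]
    - [0,0,0,0,0,0]
    - [0,0,0,0,0,0]
    - [0,0,0,0,0,0]
    - [0,0,0,0,0,0]
  jaw: 0

```text
time_s: 50.55
position: [0.443, -0.0745, 0.0001]
tcp_rot: [0.506, -0.505, 0.493, -0.495]
ft_force: [0.1, 0.4, 6.6]
width: 0.0085
```

Call:
move_arm:
  rows:
    - [0,0,0.1,0,0,0]
    - [0,0,0.25,0,0,0]
    - [0,0,0.4,0,0,0]
    - [0,0,0.5,0,0,0]
    - [0,0,0.5,0,0,0]

```text
time_s: 51.05
position: [0.4448, -0.0751, 0.1279]
tcp_rot: [0.507, -0.504, 0.491, -0.497]
ft_force: [0.8, 0.5, -0.1]
width: 0.0085
```

Call:
move_arm:
  rows:
    - [0.31,0.26,0,0,0,0.8]
    - [0.31,0.26,0,0,0,0.8]
    - [0.31,0.26,0,0,0,0.8]
    - [0.31,0.26,0,0,0,0.8]
    - [0.31,0.26,0,0,0,0.8]
    - [0.31,0.26,0,0,0,0.8]
    - [0.31,0.26,0,0,0,0.8]

```text
time_s: 51.75
position: [0.5178, -0.0087, 0.122]
tcp_rot: [-0.663, 0.663, -0.247, 0.244]
ft_force: [-0.0, -0.0, -1.6]
width: 0.0082
```

Call:
move_arm:
  rows:
    - [0.31,0.251,0,0,0,0.602]
    - [0.31,0.251,0,0,0,0.602]
    - [0.31,0.251,0,0,0,0.602]
    - [0.31,0.251,0,0,0,0.602]
    - [0.31,0.251,0,0,0,0.602]
    - [0.31,0.251,0,0,0,0.602]
    - [0.31,0.251,0,0,0,0.602]

```text
time_s: 52.45
position: [0.596, 0.0537, 0.123]
tcp_rot: [0.707, -0.706, 0.029, -0.028]
ft_force: [-0.4, 0.7, -0.8]
width: 0.0082
```

Run:
```python
from h import *
s=snap("wrist","w12.png"); print(s["position"],s["width"])
q=s["tcp_rot"];print(np.degrees(np.arctan2(*Rn.from_quat([q[1],q[2],q[3],q[0]]).as_matrix()[[1,0],0])))
```

```text
[0.59604051 0.05366707 0.12295776] 0.008211653933056607
-4.665113918748276
```

View pics/w12.png

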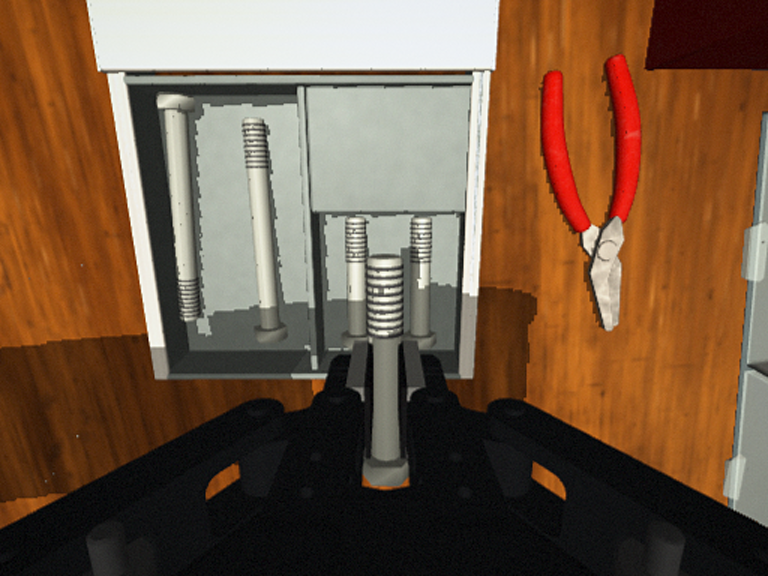

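All four lie well; the short ones are at u=357 and 420, with a gap centred at about 388. I lower the last bolt between them, stopping with the fingertips above the shanks.

Call:
move_arm:
  rows:
    - [0.005,0,-0.15,0,0,0]
    - [0.005,0,-0.28,0,0,0]
    - [0.005,0,-0.34,0,0,0]
    - [0.005,0,-0.38,0,0,0]
    - [0.005,0,-0.4,0,0,0]
    - [0.005,0,-0.415,0,0,0]
    - [0.005,0,-0.428,0,0,0]
    - [0.005,0,-0.428,0,0,0]

```text
time_s: 53.3
position: [0.5986, 0.0537, 0.0176]
tcp_rot: [-0.707, 0.707, -0.028, 0.028]
ft_force: [-0.2, 0.4, 0.6]
width: 0.0087
```

Call:
move_arm:
  rows:
    - [0,0,-0.004,0,0,0]
    - [0,0,-0.008,0,0,0]
    - [0,0,-0.008,0,0,0]

```text
time_s: 53.6
position: [0.5981, 0.0537, 0.0151]
tcp_rot: [0.707, -0.707, 0.028, -0.028]
ft_force: [-0.9, 0.2, -1.4]
width: 0.0085
```

Call:
move_arm:
  rows:
    - [0,0,-0.008,0,0,0]
    - [0,0,-0.012,0,0,0]
    - [0,0,-0.012,0,0,0]

```text
time_s: 53.9
position: [0.5977, 0.0537, 0.0117]
tcp_rot: [0.707, -0.707, 0.028, -0.028]
ft_force: [0.5, 0.9, -0.8]
width: 0.0087
```

Call:
move_arm:
  rows:
    - [0,0,0,0,0,0]
    - [0,0,0,0,0,0]
    - [0,0,0,0,0,0]
    - [0,0,0,0,0,0]
  jaw: 0.18

```text
time_s: 54.3
position: [0.5982, 0.0537, 0.0121]
tcp_rot: [-0.707, 0.707, -0.028, 0.028]
ft_force: [0.1, 0.6, -0.1]
width: 0.0153
```

Call:
move_arm:
  rows:
    - [0,0,0.1,0,0,0]
    - [0,0,0.25,0,0,0]
    - [0,0,0.4,0,0,0]
    - [0,0,0.54,0,0,0]
    - [0,0,0.54,0,0,0]
    - [0,0,0.54,0,0,0]

```text
time_s: 54.9
position: [0.5989, 0.0537, 0.1484]
tcp_rot: [-0.707, 0.707, -0.027, 0.029]
ft_force: [-0.3, -0.4, -0.2]
width: 0.0156
```

Run:
```python
from h import *
s=snap("wrist","w13.png"); print(s["position"],s["width"])
a=cv2.resize(cv2.imread("pics/raw_w13.png")[60:260,60:340],None,fx=2.8,fy=2.8,interpolation=cv2.INTER_CUBIC)
cv2.imwrite("pics/w13.png",a)
np.set_printoptions(precision=4,suppress=True)
for b in bolts(save="t10.png"):print(b[0],*np.round(b[1:],3))
```

```text
[0.59885523 0.05365056 0.14840994] 0.015598022419228252
[ 0.6107 -0.2226] -5.286 0.048 0.017 43.0
[ 0.5893 -0.2956] -20.939 0.053 0.026 85.0
```

View pics/w13.png

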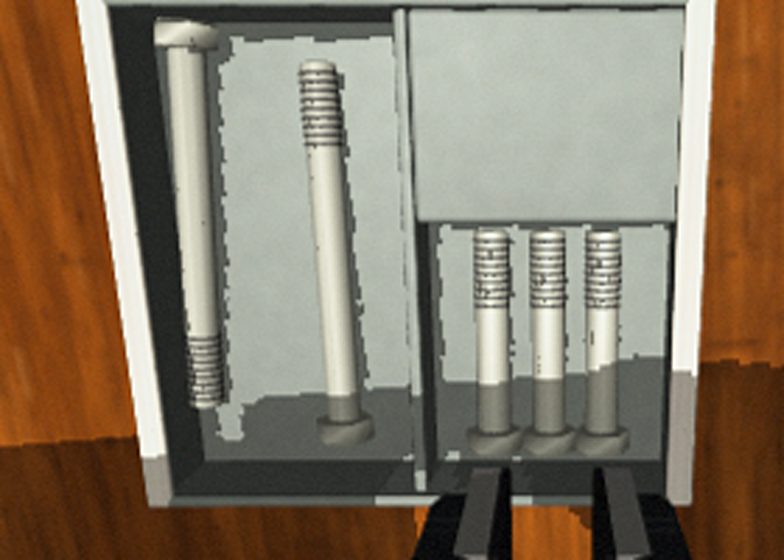

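All five bolts lie flat in the right compartments. The wrist view shows the longs at u≈190 and 335 and the three shorts at 492, 548 and 603, side by side. Now I shut the cover.

Call:
move_arm:
  rows:
    - [-0.06,0.4,0.1,0,0,0.8]
    - [-0.06,0.4,0.1,0,0,0.8]
    - [-0.06,0.4,0.1,0,0,0.8]
    - [-0.06,0.4,0.1,0,0,0.8]
    - [-0.06,0.4,0.1,0,0,0.8]
    - [-0.06,0.4,0.1,0,0,0.8]
    - [-0.06,0.4,0.1,0,0,0.8]
  jaw: 0.4

```text
time_s: 55.7
position: [0.5816, 0.1536, 0.1695]
tcp_rot: [0.657, -0.656, -0.26, 0.263]
ft_force: [0.2, 0.9, -0.0]
width: 0.0337
```

Call:
move_arm:
  rows:
    - [-0.066,0.403,0,0,0,0.7]
    - [-0.066,0.403,0,0,0,0.7]
    - [-0.066,0.403,0,0,0,0.7]
    - [-0.066,0.403,0,0,0,0.7]
    - [-0.066,0.403,0,0,0,0.7]
    - [-0.066,0.403,0,0,0,0.7]
    - [-0.066,0.403,0,0,0,0.7]

```text
time_s: 56.4
position: [0.566, 0.2542, 0.1709]
tcp_rot: [0.521, -0.52, -0.478, 0.479]
ft_force: [0.0, 1.0, 0.5]
width: 0.0343
```

Run:
```python
from h import *
np.set_printoptions(precision=4,suppress=True)
s=snap("wrist","w14.png"); print(s["position"],s["width"])
q=s["tcp_rot"];print(np.degrees(np.arctan2(*Rn.from_quat([q[1],q[2],q[3],q[0]]).as_matrix()[[1,0],0])))
im=cv2.imread("pics/raw_w14.png"); d=(im.max(2)<60).astype(np.uint8)
n,l,st,c=cv2.connectedComponentsWithStats(d)
for i in range(1,n):
    if st[i,4]>150: print(st[i],c[i],ray("wrist",[c[i]],.06,s)[0])
```

```text
[0.566  0.2542 0.1709] 0.03427089008150303
85.22263801624237
[   0  100  167  164 5059] [ 40.8889 190.9443] [0.5507 0.0574 0.06  ]
[ 242  142   25   90 2086] [254.5101 187.4655] [0.5637 0.2522 0.06  ]
[    0   228   512   156 44775] [258.1929 332.2917] [0.7208 0.2426 0.06  ]
[468 249  44  13 403] [489.598  255.0496] [0.6503 0.4742 0.06  ]
```

Call:
move_arm:
  rows:
    - [0,-0.004,-0.15,0,0,0]
    - [0,-0.004,-0.3,0,0,0]
    - [0,-0.004,-0.4,0,0,0]
    - [0,-0.004,-0.47,0,0,0]
    - [0,-0.004,-0.503,0,0,0]
    - [0,-0.004,-0.503,0,0,0]

```text
time_s: 57.05
position: [0.5655, 0.2529, 0.0447]
tcp_rot: [0.52, -0.519, -0.478, 0.48]
ft_force: [0.1, -0.1, -0.7]
width: 0.0344
```

Call:
move_arm:
  rows:
    - [0,0,0,0,0,0]
    - [0,0,0,0,0,0]
    - [0,0,0,0,0,0]
    - [0,0,0,0,0,0]
    - [0,0,0,0,0,0]
  jaw: 0

```text
time_s: 57.55
position: [0.5675, 0.2519, 0.0478]
tcp_rot: [-0.518, 0.521, 0.48, -0.48]
ft_force: [-0.0, -5.3, 0.7]
width: 0.0122
```

Call:
move_arm:
  rows:
    - [-0.008,-0.1,0,0,0,0]
    - [-0.015,-0.2,0,0,0,0]
    - [-0.023,-0.3,0,0,0,0]
    - [-0.03,-0.4,0,0,0,0]
    - [-0.038,-0.5,0,0,0,0]
    - [-0.045,-0.6,0,0,0,0]
    - [-0.05,-0.65,0,0,0,0]
    - [-0.05,-0.66,0,0,0,0]

```text
time_s: 58.35
position: [0.5545, 0.0877, 0.0478]
tcp_rot: [-0.52, 0.52, 0.48, -0.479]
ft_force: [-3.2, 3.0, 6.5]
width: 0.0115
```

Call:
move_arm:
  rows:
    - [0,-0.006,0,0,0,0]
    - [0,-0.012,0,0,0,0]
    - [0,-0.012,0,0,0,0]
    - [0,-0.012,0,0,0,0]

```text
time_s: 58.75
position: [0.5544, 0.0874, 0.0477]
tcp_rot: [0.52, -0.519, -0.481, 0.479]
ft_force: [-4.6, 2.8, 6.4]
width: 0.0121
```

Call:
move_arm:
  rows:
    - [0,-0.006,0,0,0,0]
    - [0,-0.012,0,0,0,0]
    - [0,-0.012,0,0,0,0]
    - [0,-0.012,0,0,0,0]

```text
time_s: 59.15
position: [0.5544, 0.0872, 0.0477]
tcp_rot: [0.521, -0.518, -0.482, 0.478]
ft_force: [-3.0, 11.2, 6.5]
width: 0.0119
```

The cover is at its stop: the force rises to 11 N with no further movement. I release, back off, and check with the top camera.

Call:
move_arm:
  rows:
    - [0,0.01,0,0,0,0]
    - [0,0.01,0,0,0,0]
    - [0,0.01,0,0,0,0]
    - [0,0.01,0,0,0,0]
  jaw: 0.4

```text
time_s: 59.55
position: [0.5544, 0.0847, 0.0463]
tcp_rot: [-0.519, 0.52, 0.48, -0.48]
ft_force: [-0.6, -0.0, 0.4]
width: 0.0343
```

Call:
move_arm:
  rows:
    - [0,0,0.2,0,0,0]
    - [0,0,0.4,0,0,0]
    - [0,0,0.6,0,0,0]
    - [0,0,0.7,0,0,0]
    - [0,0,0.7,0,0,0]

```text
time_s: 60.05
position: [0.5578, 0.0845, 0.2275]
tcp_rot: [-0.517, 0.523, 0.483, -0.477]
ft_force: [0.7, -0.1, -0.0]
width: 0.0344
```

Call:
move_arm:
  rows:
    - [-0.5,0.9,0.2,0,0,0]
    - [-0.5,0.9,0.2,0,0,0]
    - [-0.5,0.9,0.2,0,0,0]
    - [-0.5,0.9,0.2,0,0,0]
    - [-0.5,0.9,0.2,0,0,0]
    - [-0.5,0.9,0.2,0,0,0]
    - [-0.5,0.9,0.2,0,0,0]
    - [-0.5,0.9,0.2,0,0,0]

```text
time_s: 60.85
position: [0.4291, 0.3089, 0.27]
tcp_rot: [-0.519, 0.52, 0.479, -0.48]
ft_force: [0.1, -0.1, -0.6]
width: 0.0337
```

Run:
```python
from h import *
np.set_printoptions(precision=4,suppress=True)
for b in bolts(save="t11.png"):print(b[0],*np.round(b[1:],3))
im=cv2.imread("pics/raw_t11.png");im0=cv2.imread("pics/raw_top0.png");im3=cv2.imread("pics/raw_t3.png")
def grip(I):
    d=(I.max(2)<70).astype(np.uint8);d[:160]=0;d[230:]=0;d[:,:205]=0;d[:,240:]=0
    v,u=np.where(d);return len(u),ray("top",[(u.mean(),v.mean())],.06)[0]
print("grip now/start",grip(im),grip(im0))
m=(np.abs(im.astype(int)-im3).max(2)>40); print("mat change since tools laid",m[185:275,340:400].sum())
m=(np.abs(im.astype(int)-im0).max(2)>40); print("tape/pad/stone change",m[150:180,300:325].sum(),m[180:210,300:340].sum(), "cover change",m[172:228,200:250].sum())
```

```text
[ 0.611  -0.2229] -7.698 0.049 0.017 42.0
[ 0.5893 -0.2954] -20.806 0.053 0.026 86.0
grip now/start (49, array([0.5528, 0.0882, 0.06  ])) (54, array([0.5515, 0.0883, 0.06  ]))
mat change since tools laid 0
tape/pad/stone change 0 0 cover change 108
```

```bash
python3 -c "
from bench import ticket
print(ticket.hand_in())"
```

```text
the job is handed in; nothing more can be done
None
```

The job is done and handed in at about 61 s. Both tools lie on the rubber mat, the five bolts present (two long, three short) are sorted into their compartments, and the cover is fully shut over them.

**Last checks:**
- **Bolts:** The wrist picture before closing showed all five lying flat, the long ones in the full-length compartment and the short ones side by side in the short one. The top picture shows none left on the bench.
- **Cover:** It pushed up against its stop at 11 N, and its grip is within 1–2 mm of where it started.
- **Tools and bystanders:** The mat area shows no change since the tools were laid. The tape, scuff pad and oil stone show no change since the start.

**What failed or disagreed:**
- **First grasp:** My first grasp of the spoon bar closed on air without disturbing it. The fingertips sit about 3 mm behind the reported tool point, not 25 mm ahead as described. I worked from the measured offset after that.
- **Width reading:** The gripper reads about 2–4 mm narrower than the things it holds.
- **Cover picture:** The final top picture differs from the start by about 100 pixels over the cover. I took this to be the arm's shadow but did not check it.

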